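# Lock the display microscope's hold-down clamp

### The job

Take the hex key from its holder, feel for the screw socket hidden at the bottom of the slot in the sloping clamp beside the microscope, and push the key fully home in it. Screw the clamp down clockwise until it stops, about a quarter turn at a time, letting go of the key and taking a fresh hold on the way. Leave the key standing in the screw and let go of it, without disturbing the bottle, the carton or the eyepiece.

Things in the scene. Friction and masses are not known exactly. Their poses are not given: they have to be found in the camera images.
- key: Straight hex key, 165 mm, 0.25 kg: steel hex blade (20 mm across flats, 0 to 110 mm above the tip; its last 12 mm taper to 10 mm across corners) under a black square grip 30 x 30 mm, 55 mm long (110 to 165 mm above the tip). Origin at the tip, z up its axis to the grip, x and y square to the grip's sides. Starts upright, tip down, in the holder, leaning up to a few degrees.
- holder: Fixed wooden block 70 x 70 x 60 mm with a 25 mm square hole, 50 mm deep, down its centre, in which the key stands. Origin at the centre of its underside, z up.
- clamp_face: Aluminium clamp block fixed beside the microscope. Its top face, 74 mm (x) by 100 mm (y), slopes 30 degrees. Origin: centre of the slot's mouth in that face, 85 mm above the table. z: outward normal, parallel to the screw's axis, 30 degrees from vertical, leaning roughly to the robot; y: level, along the slot; x: up the slope. The slot is 30 mm wide (x), 58 mm long (y), 14 mm deep.
- slot_floor (a point): Centre of the slot's floor, 14 mm below its mouth. The steel screw head stands 1 mm proud of the floor, on the slot's centre line (clamp_face x = 0), but its nut floats along the slot: it starts anywhere from y = -10 to 10 mm, and a push of about 3 N along the slot slides it. Off the socket, the key's tip stops on the head or floor, 13 to 14 mm below the mouth.
- screw (a joint): Screw angle, rad: grows clockwise (looking down into the socket). Starts 0 to 0.7, stop (tight) at 3.4; takes 0.1 N m, stays where left. Hex socket 21.6 mm across flats, bottom 49 mm below the slot's mouth: key home at 48 to 49 mm. It enters within 9 degrees of fitting (its play too), else stops 20 to 27 mm down; forced there it may wedge (to 31 mm) and drag the screw: lift, turn on, retry.
- stand: Fixed plinth plate (200 x 450 x 12 mm) with the clamp block and, on its +y side, a white microscope 0.41 m tall, whose near side is 170 mm from the slot's centre and which spans x = -80 to 155 mm. Origin on the table straight below the centre of the slot's mouth; x points away from the robot at yaw 0, z up.
- bottle: Loose clear water bottle, 62 mm diameter, 190 mm tall, standing; origin at the centre of its underside. Leave alone.
- carton: Loose white carton 110 x 160 x 50 mm; origin at the centre of its underside. Leave alone.
- eyepiece: Loose black eyepiece, 42 mm diameter, 66 mm tall, standing; origin at the centre of its underside. Leave alone.
Mind the look-alikes: they are no part of the job. Of the things shaped like the key, the steel one is meant.

How it is judged:
By the outcome, as a careful person would: the job done as asked, in the order asked, and still so for the second after the job is handed in, with the robot touching nothing.
It also fails if it takes over 64 s, if anything falls off the work surface, if the arm or the gripper's body presses on something with over 40 N, if the wrist force passes 120 N, or if a joint passes its speed limit or range.

### The arm

A 6-joint arm with a two-finger parallel gripper is mounted at the origin on the work surface. World frame = base frame: x ahead of the robot, y to its left, z up, the work surface at z = 0. Lengths are in m, angles in degrees, forces in N, time in s.
With the tool pointing down it reaches from about 0.4 to 0.825 m from the base axis. Payload 7 kg.
Tool frame: the origin (TCP) lies where the fingers leave the gripper's body, on its centre line; the fingertips stand 66 mm ahead of it and the grasp point (between the pads) lies 47 mm ahead of it; z points along the fingers, y is the direction in which the jaws open and shut (so a half turn about z gives the same grasp; the last joint's range is limited). The gripper opens to 88 mm and grips with 3 to 60 N. Pads are 19 mm wide; open, the fingers measure 130 mm over their backs; the gripper's body (78 mm by 193 mm) begins 47 mm behind the grasp point.
Start: joints at [87.955, 20.546, 0.682, 0, -70.136, -16.507], TCP at [0.215, 0.64, 0.292] pointing down, gripper open.
Joint ranges: [-176.03, 176.03], [-82.01, 121.73], [-58.28, 71.71], [-173.87, 95.51], [-174.79, -0.11], [-173.66, 173.66]. Speed limits (degrees/s): [136.94, 136.94, 172.46, 180, 180, 180].

### API

Orientations are given as [roll, pitch, yaw] about the fixed x, y, z axes, in that order (R = Rz(yaw) Ry(pitch) Rx(roll)).
In Python, from plant import get_obs, snapshot, close_job gives the robot as it stands.
- The arm moves only by the tool play_rows, never from a script. Its argument "series" is a list of rows, each a list of 5 numbers: the opening in per cent of the stroke, from 0 (shut) to 100 (fully open), then the shift along the tool's x, y, z in m, then the turn about the tool's z in degrees. In form: [[jaw, dx, dy, dz, spin], ...]. A call has 1 to 10 rows; each row is the pose to reach, as a shift and turn from the pose commanded when the call began, along the tool's axes at that moment; what a row does not reach only later rows make up. A row lasts 1/10 s, in which the tool goes at most 50 mm and 8.59 degrees, less where a joint would pass 70% of its speed; a pose out of reach is approached as far as the arm can. A call with a gripper value outside its range is refused whole. The fingers move at their own pace and stop on an object; the grip force is fixed at half the most. Time passes only in rows, so rows that repeat a pose let the fingers close. It gives the time, the measured TCP pose, the force and the opening at its end, in the units of the state.
- get_obs(): the state, without advancing time (a new reading comes with each control period).
- snapshot(name): name is "scene" or "top" or "wrist"; returns a dict with "frame" (420x560x3 uint8, red, green, blue), "z_map" (420x560 float32, m along the optical axis (not along the pixel's ray), 0 where there is no reading), "mtx" (3x3 intrinsics, pixels), "camera_from_world" (4x4, takes a point from world to camera coordinates); the wrist camera has in their place "tool_from_camera" (4x4, takes a point from camera to tool coordinates, whose origin is the TCP and whose axes are the flange's). Camera axes: x right, y up, looking along -z (the intrinsics and any distortion apply to the point x, -y, -z); pixel columns grow to the right and rows downward; lengths in m; the calibration is good to about 2 mm. A picture is of the moment at which its call begins: read the wrist's pose just before it.
- close_job(): hands the job in, once; it reports no verdict.
The state is a dict: "clock": time; "joint_pos": joint angles; "qvel": joint speeds; "tau": joint torques, N m; "tool_pos": TCP position; "orientation": TCP orientation; "force": force on the tool from outside, world axes, zero at the start; "moment": the same for the moment, N m; "opening": finger opening in m.
Only numpy, scipy, OpenCV 4.12 (cv2) and the standard library are available. Lean on these libraries where they do the work, as an engineer would, in place of code of your own. Each camera call takes 0.05 s, during which the arm holds its last target.

## Working session

There is one attempt and no reset: what is moved stays moved. The work goes in short steps, Python scripts to look and compute and a tool call to move; the robot and the scene stay as the last step left them, time stands still between calls to the robot, and variables do not carry over. Pictures are saved under pics/ and viewed, and the job is handed in when it is done.

Besides the shell and the picture viewer there is one more tool, called after "Call:" as a command line: name --pt "numbers of a row" for each row, then --argument value for the rest. play_rows: Moves the arm, as the interface text tells. Its arguments: {"type":"object","properties":{"series":{"type":"array"}},"required":["series"]}

```bash
ls; mkdir -p pics; cat > h.py <<'E'
import numpy as np, cv2
from plant import get_obs, snapshot
from scipy.spatial.transform import Rotation as R
def save(n,f,crop=None,s=1):
    im=f[...,::-1]
    if crop: im=im[crop[1]:crop[3],crop[0]:crop[2]]
    im=cv2.resize(im,None,fx=s,fy=s,interpolation=cv2.INTER_CUBIC)
    cv2.imwrite('pics/'+n+'.png',im)
def world(d,u,v,z=None,T=None):
    K=d['mtx']; z=d['z_map'][int(v),int(u)] if z is None else z
    p=np.array([(u-K[0,2])/K[0,0]*z,-(v-K[1,2])/K[1,1]*z,-z,1])
    M=np.linalg.inv(d['camera_from_world']) if 'camera_from_world' in d else T@d['tool_from_camera']
    return (M@p)[:3]
def tool(o):
    T=np.eye(4);T[:3,:3]=R.from_euler('xyz',o['orientation'],degrees=True).as_matrix();T[:3,3]=o['tool_pos'];return T
E
python3 - <<'E'
from h import *
import pickle
o=get_obs();print(o)
for n in ['scene','top','wrist']:
    d=snapshot(n);save(n+'0',d['frame'],s=1.4);pickle.dump((o,d),open(n+'0.pkl','wb'))
    print(n,d['mtx'],{k:v for k,v in d.items() if 'from' in k})
E
```

```text
pics
{'clock': 0.0, 'joint_pos': array([ 8.79561342e+01,  2.05912183e+01,  6.31029204e-01, -2.05912343e-02,
       -7.01359124e+01, -1.65052159e+01]), 'qvel': array([-4.27715941e-02, -2.13277684e-05, -1.28007433e-02, -5.51310010e-02,
       -7.03731140e-02,  3.55141294e-02]), 'tau': array([-3.04603818e-04, -5.82714272e+01,  2.93052453e+01,  6.99722573e+00,
        6.85457155e-03, -1.72159080e-04]), 'tool_pos': array([0.21463979, 0.63953743, 0.29120272]), 'orientation': array([ 1.79902359e+02, -8.74621289e-03, -1.85560871e+01]), 'force': array([ 0.60332164, -0.05300815,  0.40443232]), 'moment': array([-0.01838275,  0.007914  ,  0.03211451]), 'opening': 0.08768493364589754}
scene [[435.57521071   0.         279.50365297]
 [  0.         435.57521071 208.56651482]
 [  0.           0.           1.        ]] {'camera_from_world': array([[-0.34295957,  0.93926832, -0.0124001 ,  0.29229071],
       [-0.62569808, -0.21857838,  0.748816  ,  0.25119958],
       [ 0.70062875,  0.26457233,  0.66266193, -1.3982387 ],
       [ 0.        ,  0.        ,  0.        ,  1.        ]])}
top [[456.19945531
[... 176 characters left out ...]
5778, -0.15314607],
       [ 0.99730111,  0.02371963,  0.06948291, -0.53703289],
       [-0.06964141,  0.0059219 ,  0.99755451, -1.14991019],
       [ 0.        ,  0.        ,  0.        ,  1.        ]])}
wrist [[322.48518107   0.         288.75932268]
 [  0.         322.48518107 211.10522214]
 [  0.           0.           1.        ]] {'tool_from_camera': array([[ 6.01105381e-04,  9.65571094e-01,  2.60138619e-01,
         6.94962377e-02],
       [ 9.99998763e-01, -9.58594776e-04,  1.24736101e-03,
         1.04859683e-03],
       [ 1.45378325e-03,  2.60137547e-01, -9.65570475e-01,
        -9.26851188e-02],
       [ 0.00000000e+00,  0.00000000e+00,  0.00000000e+00,
         1.00000000e+00]])}
```

View pics/scene0.png

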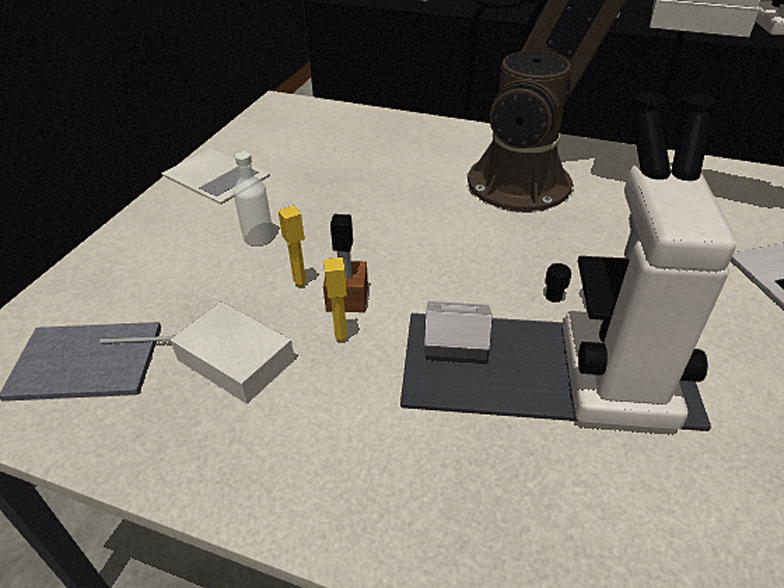

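View pics/top0.png

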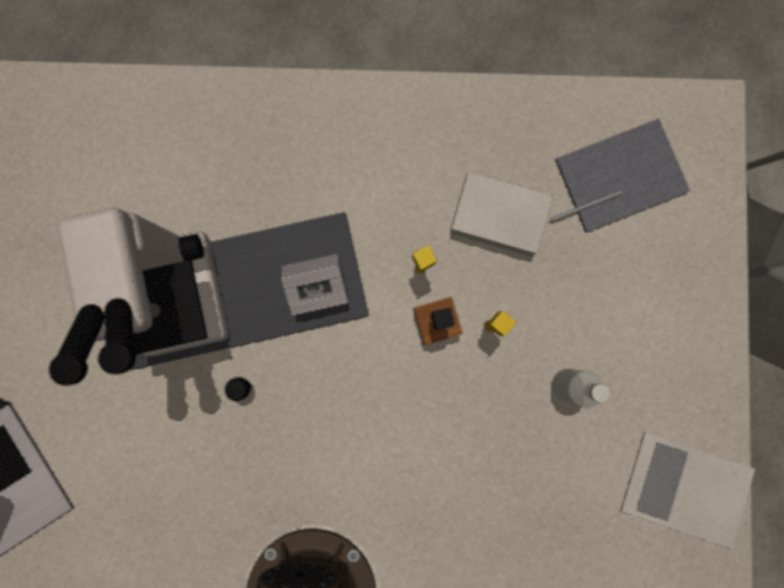

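View pics/wrist0.png

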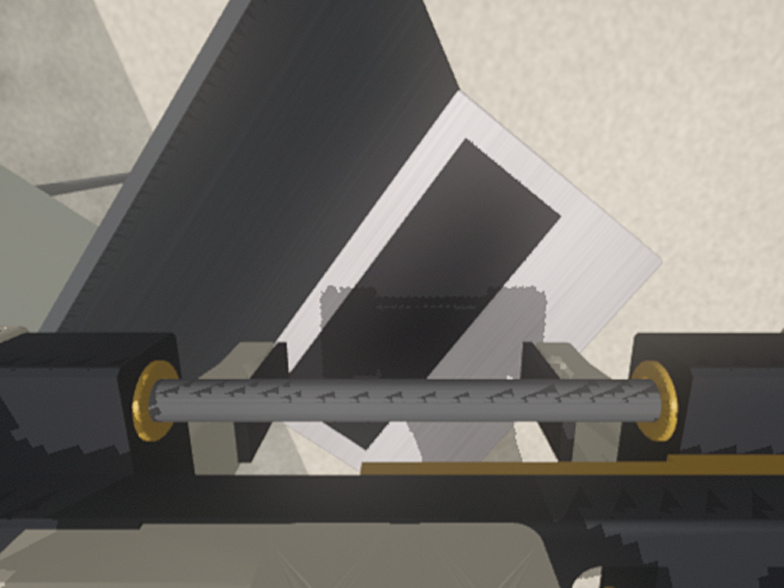

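```bash
python3 - <<'E'
from h import *
import pickle
o,d=pickle.load(open('top0.pkl','rb'))
for n,(u,v) in dict(clampTL=(282,266),TR=(338,258),BR=(347,303),BL=(291,314),slotc=(315,288),keytop=(442,319),y1=(425,258),y2=(503,323),bottle=(597,392),eyep=(237,389),carton=(505,210),holderTL=(416,307),hTR=(452,299),hBR=(461,336),hBL=(426,346)).items():
    print(n,world(d,u/1.4,v/1.4).round(3))
save('top0c',d['frame'],(180,150,360,270),4.4)
o,d=pickle.load(open('scene0.pkl','rb'))
save('scene0c',d['frame'],(200,140,370,270),4.6)
o,d=pickle.load(open('wrist0.pkl','rb'))
f=d['frame'].astype(float);f=np.clip(f*2.5,0,255).astype('uint8')
save('wrist0c',f,(180,80,480,340),2.3)
E
```

```text
clampTL [0.587 0.066 0.056]
TR [ 0.609 -0.029  0.009]
BR [ 0.523 -0.052  0.067]
BL [0.504 0.054 0.011]
slotc [0.55  0.007 0.045]
keytop [ 0.495 -0.211  0.175]
y1 [ 0.593 -0.183  0.161]
y2 [ 0.491 -0.309  0.166]
bottle [ 0.387 -0.452  0.191]
eyep [0.369 0.135 0.063]
carton [ 0.699 -0.331  0.048]
holderTL [ 0.519 -0.174  0.059]
hTR [ 0.535 -0.237  0.058]
hBR [ 0.471 -0.26   0.002]
hBL [ 0.451 -0.196 -0.002]
```

View pics/top0c.png

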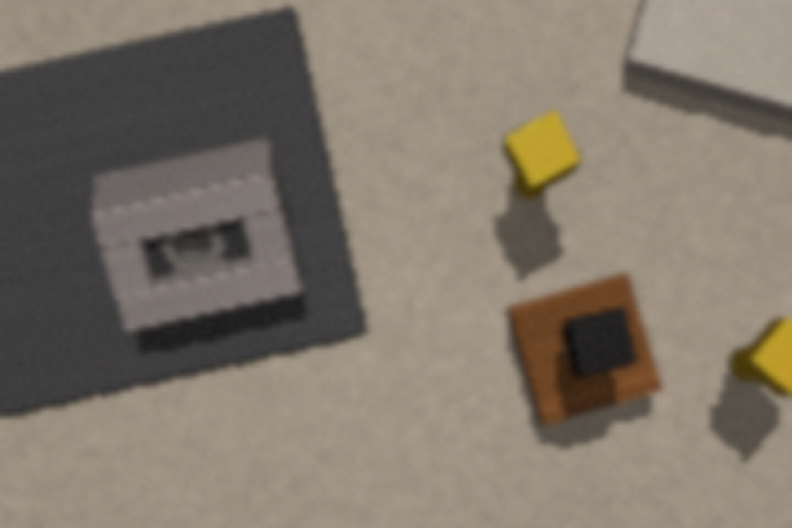

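View pics/scene0c.png

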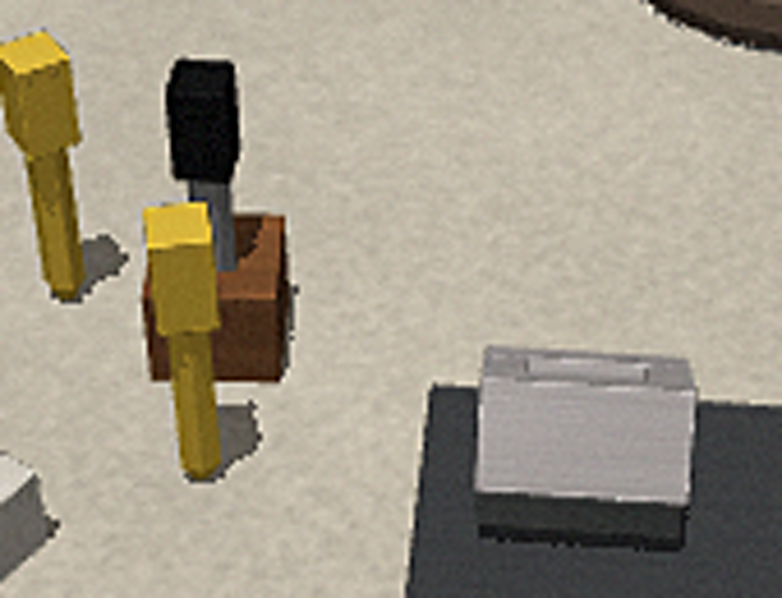

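View pics/wrist0c.png

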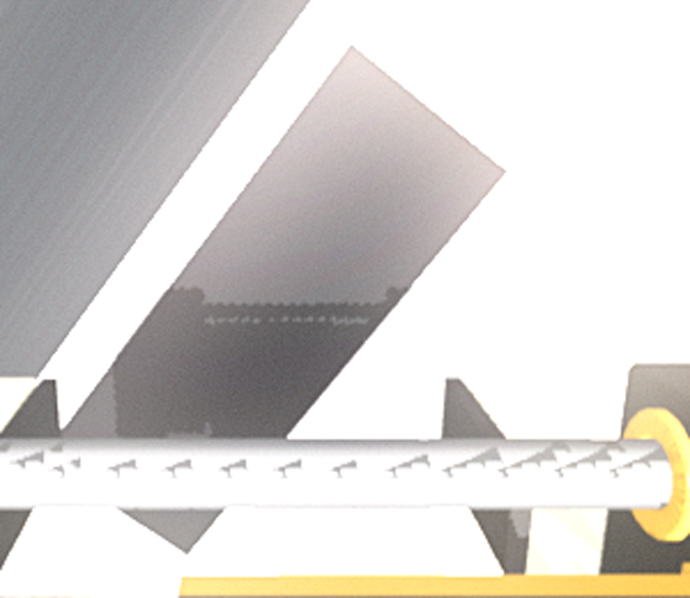

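Call:
play_rows --pt "100 0 -0.05 0 0" --pt "100 0 -0.1 0 0" --pt "100 0 -0.15 0 0" --pt "100 0 -0.2 0 0" --pt "100 0 -0.25 0 0" --pt "100 0 -0.25 0 0"

```text
clock: 0.75
tool_pos: [0.2958, 0.8817, 0.2785]
orientation: [179.4, -0.1, -18.6]
force: [-1.0, -1.6, -6.5]
opening: 0.0876
```

Call:
play_rows --pt "100 0 -0.05 0 0" --pt "100 0 -0.1 0 0" --pt "100 0 -0.15 0 0" --pt "100 0 -0.2 0 0"

```text
clock: 1.15
tool_pos: [0.3221, 0.9612, 0.2605]
orientation: [-177.8, -0.3, -18.6]
force: [-0.0, -0.0, 1.2]
opening: 0.0875
```

```bash
python3 -c "
from h import *
print(get_obs())"
```

```text
{'clock': 1.15, 'joint_pos': array([ 82.59812922,  61.29192595,  71.55382845,   0.70467356,
       -98.18827955, -11.03509964]), 'qvel': array([-0.04427587,  0.78948161,  1.66922212,  1.92166104,  9.03123147,
        0.37758757]), 'tau': array([-5.44836223e-01, -1.00944808e+02,  3.02929223e+01,  7.23741353e+00,
       -1.84178352e-01,  1.46735518e-02]), 'tool_pos': array([0.32210622, 0.96122907, 0.26047396]), 'orientation': array([-177.83130111,   -0.28362207,  -18.55532729]), 'force': array([-0.00800565, -0.03243235,  1.24661356]), 'moment': array([-0.08725574,  0.0730084 ,  0.00019882]), 'opening': 0.08754598078345244}
```

Call:
play_rows --pt "100 0 -0.05 0 0" --pt "100 0 -0.1 0 0" --pt "100 0 -0.15 0 0" --pt "100 0 -0.2 0 0"

```text
clock: 1.55
tool_pos: [0.3298, 0.9857, 0.2392]
orientation: [-174.7, -0.5, -18.6]
force: [-0.2, -0.7, 0.1]
opening: 0.0876
```

```bash
python3 -c "
from h import *
o=get_obs();print(tool(o).round(3),o['joint_pos'])"
```

```text
[[ 0.948 -0.316  0.037  0.33 ]
 [-0.318 -0.944  0.085  0.986]
 [ 0.008 -0.092 -0.996  0.239]
 [ 0.     0.     0.     1.   ]] [ 82.58092625  62.78598023  71.6613825    1.47680355 -93.78517715
 -10.96497247]
```

Call:
play_rows --pt "100 0 0.05 -0.01 0" --pt "100 0 0.1 -0.02 0" --pt "100 0 0.15 -0.03 0"

```text
clock: 1.85
tool_pos: [0.294, 0.8797, 0.2474]
orientation: [-174.9, -0.5, -18.6]
force: [-0.5, 1.8, 1.3]
opening: 0.088
```

```bash
cat >> h.py <<'E'
def rayz(d,u,v,zw,T=None):
    a=world(d,u,v,.5,T);b=world(d,u,v,1.0,T)
    return a+(b-a)*(zw-a[2])/(b[2]-a[2])
def delta(tgt,o=None,n=0.04):
    o=o or get_obs();T=tool(o);w=np.array(tgt)-T[:3,3]
    return (T[:3,:3].T@w).round(4)
E
python3 - <<'E'
from h import *
import pickle
o,d=pickle.load(open('top0.pkl','rb'))
z=d['z_map']
def q(l,zw):
    P=np.array([rayz(d,180+a/4.4,150+b/4.4,zw) for a,b in l]);print(P.round(3),P.mean(0).round(4))
    for i in range(4):
        e=P[(i+1)%4]-P[i];print(np.degrees(np.arctan2(e[1],e[0])).round(1),np.linalg.norm(e).round(4))
print('key');q([(566,320),(624,310),(635,365),(577,376)],.172)
print('hold');q([(510,311),(626,276),(660,387),(545,424)],.06)
print('stand');print([rayz(d,180+a/4.4,150+b/4.4,.012).round(4) for a,b in [(292,8),(366,328),(0,75),(0,412)]])
# clamp top-face points via depth
ys,xs=np.mgrid[205:225,205:250]
uv=[(u,v) for u in range(203,250) for v in range(192,228)]
P=np.array([world(d,u,v) for u,v in uv])
save('topz',(np.clip((z[150:270,180:360]-0.9)/.3,0,1)*255).astype('uint8')[...,None].repeat(3,2),s=4.4)
np.save('P.npy',P)
from collections import Counter
# RANSAC plane of 30deg
best=(0,)
rng=np.random.default_rng(0)
for _ in range(3000):
    a,b,c=P[rng.choice(len(P),3,False)];n=np.cross(b-a,c-a)
    if np.linalg.norm(n)<1e-6: continue
    n/=np.linalg.norm(n);n*=np.sign(n[2])
    if not .75<n[2]<.95: continue
    k=(abs((P-a)@n)<.003).sum()
    if k>best[0]:best=(k,n,a)
k,n,a=best
I=P[abs((P-a)@n)<.003];c=I.mean(0);n=np.linalg.svd(I-c)[2][2];n*=np.sign(n[2])
print(k,len(P),n,c,np.degrees(np.arccos(n[2])),np.degrees(np.arctan2(-n[1],-n[0])))
print(I.min(0),I.max(0))
E
```

```text
key
[[ 0.506 -0.195  0.172]
 [ 0.512 -0.225  0.172]
 [ 0.484 -0.231  0.172]
 [ 0.478 -0.201  0.172]] [ 0.4951 -0.213   0.172 ]
-78.9 0.0298
-167.7 0.0283
102.1 0.0298
12.2 0.0288
hold
[[ 0.516 -0.171  0.06 ]
 [ 0.537 -0.235  0.06 ]
 [ 0.475 -0.256  0.06 ]
 [ 0.453 -0.192  0.06 ]] [ 0.4952 -0.2133  0.06  ]
-71.9 0.0682
-162.0 0.0651
109.1 0.0677
18.4 0.0662
stand
[array([ 0.6943, -0.0395,  0.012 ]), array([ 0.5062, -0.0882,  0.012 ]), array([0.6501, 0.1312, 0.012 ]), array([0.4522, 0.1234, 0.012 ])]
782 1692 [-0.48787348 -0.12413754  0.86404244] [0.54270685 0.0043153  0.08412046] 30.226456591321504 14.275753796583063
[ 0.50206066 -0.05023334  0.06327881] [0.57949281 0.05489021 0.10645152]
```

View pics/topz.png

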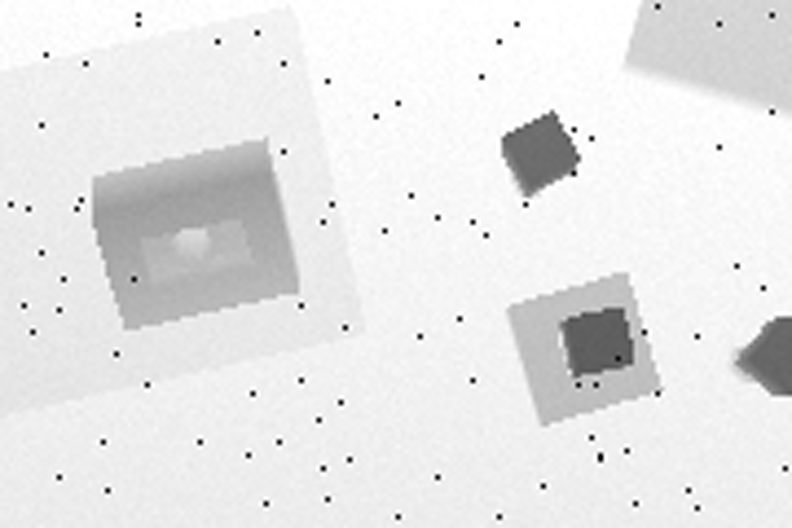

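```bash
python3 -c "
from h import *
print(delta([.14,.385,.33]))"
```

```text
[ 0.0124  0.5087 -0.1278]
```

Call:
play_rows --pt "57 0.001 0.048 -0.012 0" --pt "57 0.002 0.096 -0.024 0" --pt "57 0.003 0.144 -0.036 0" --pt "57 0.004 0.192 -0.048 0" --pt "57 0.005 0.24 -0.06 0" --pt "57 0.006 0.288 -0.072 0" --pt "57 0.007 0.336 -0.084 0" --pt "57 0.008 0.384 -0.096 0" --pt "57 0.01 0.432 -0.108 0" --pt "57 0.011 0.48 -0.12 0"

```text
clock: 2.85
tool_pos: [0.1482, 0.412, 0.3271]
orientation: [-174.8, -0.4, -18.6]
force: [-1.6, 0.2, 0.7]
opening: 0.0502
```

```bash
python3 -c "
from h import *
o=get_obs();print(tool(o).round(3),o['joint_pos'])"
```

```text
[[ 0.948 -0.317  0.036  0.148]
 [-0.319 -0.944  0.084  0.412]
 [ 0.008 -0.091 -0.996  0.327]
 [ 0.     0.     0.     1.   ]] [ 98.37796074  -7.11177337 -28.23699357   3.06998122 -64.42967114
 -28.17654002]
```

Call:
play_rows --pt "57 0 0.05 0 0" --pt "57 0 0.1 0 0" --pt "57 0 0.15 0.0 0" --pt "57 0 0.2 0.0 0"

```text
clock: 3.25
tool_pos: [0.0893, 0.2408, 0.3115]
orientation: [-174.9, -0.4, -18.7]
force: [-3.0, -0.7, 0.5]
opening: 0.0502
```

```bash
python3 -c "
from h import *
o=get_obs();print(tool(o).round(3),o['joint_pos'])"
```

```text
[[ 0.947 -0.32   0.035  0.089]
 [-0.321 -0.943  0.083  0.241]
 [ 0.006 -0.09  -0.996  0.312]
 [ 0.     0.     0.     1.   ]] [126.62443954 -33.44839885 -45.02508923   4.56863821 -75.82654695
 -56.37402256]
```

```bash
python3 -c "
from h import *
print(delta([.2,.24,.5]),delta([.32,.06,.5]),delta([.32,-.45,.45]))"
```

```text
[ 0.1062 -0.0515 -0.184 ] [ 0.2777  0.0799 -0.1947] [ 0.4413  0.5655 -0.1872]
```

Call:
play_rows --pt "57 0.021 -0.01 -0.037 0" --pt "57 0.042 -0.02 -0.074 0" --pt "57 0.064 -0.03 -0.11 0" --pt "57 0.085 -0.04 -0.147 0" --pt "57 0.106 -0.05 -0.184 0" --pt "57 0.14 -0.025 -0.187 0" --pt "57 0.175 0.0 -0.189 0" --pt "57 0.21 0.027 -0.191 0" --pt "57 0.245 0.053 -0.193 0" --pt "57 0.278 0.08 -0.195 0"

```text
clock: 4.25
tool_pos: [0.3153, 0.0676, 0.503]
orientation: [-174.7, -0.6, -18.5]
force: [0.6, 1.7, 0.4]
opening: 0.0499
```

```bash
python3 -c "
from h import *
o=get_obs();print(o['joint_pos']);print(delta([.35,-.35,.42]), delta([.25,-.93,.35]))"
```

```text
[ 46.56318751 -21.64386121 -13.98990224  -1.70064796 -92.5927399
  24.78053545]
[0.1648 0.3911 0.0488] [0.2536 0.9769 0.0656]
```

Call:
play_rows --pt "57 0.018 0.044 0.005 0" --pt "57 0.036 0.087 0.01 0" --pt "57 0.055 0.13 0.016 0" --pt "57 0.073 0.174 0.022 0" --pt "57 0.091 0.217 0.027 0" --pt "57 0.11 0.26 0.033 0" --pt "57 0.128 0.304 0.038 0" --pt "57 0.146 0.348 0.044 0" --pt "57 0.165 0.391 0.049 0" --pt "57 0.173 0.44 0.051 0"

```text
clock: 5.25
tool_pos: [0.342, -0.3981, 0.4137]
orientation: [-174.9, -0.6, -18.5]
force: [1.9, -0.0, 0.3]
opening: 0.0498
```

Call:
play_rows --pt "57 0.007 0.049 0.001 0" --pt "57 0.014 0.098 0.003 0" --pt "57 0.021 0.147 0.004 0" --pt "57 0.028 0.196 0.006 0" --pt "57 0.035 0.245 0.007 0" --pt "57 0.042 0.294 0.008 0" --pt "57 0.049 0.343 0.01 0" --pt "57 0.056 0.392 0.012 0" --pt "57 0.063 0.441 0.013 0" --pt "57 0.07 0.49 0.015 0"

```text
clock: 6.25
tool_pos: [0.2541, -0.8781, 0.3584]
orientation: [-175.0, -0.6, -18.6]
force: [1.7, -1.6, 1.3]
opening: 0.05
```

```bash
python3 -c "
from h import *
o=get_obs();print(o['joint_pos']);print(tool(o).round(3))"
```

```text
[ -63.16216613   49.64568828   61.43625283   -4.09458744 -104.84421999
  133.67701981]
[[ 0.948 -0.316  0.037  0.254]
 [-0.318 -0.945  0.079 -0.878]
 [ 0.01  -0.087 -0.996  0.358]
 [ 0.     0.     0.     1.   ]]
```

Call:
play_rows --pt "57 0 0.05 0 0" --pt "57 0 0.1 0 0" --pt "57 0 0.15 0 0" --pt "57 0 0.2 0 0" --pt "57 0 0.25 0 0" --pt "57 0 0.3 0 0" --pt "57 0 0.35 0 0"

```text
clock: 6.95
tool_pos: [0.1573, -0.9691, 0.2838]
orientation: [-177.3, -1.5, -18.6]
force: [0.2, 0.4, -0.1]
opening: 0.0498
```

```bash
python3 -c "
from h import *
o=get_obs();print(o['joint_pos']);print(tool(o).round(3))"
```

```text
[ -70.45666625   59.31255972   71.71377541   -2.94955886 -103.55112147
  141.25655582]
[[ 0.948 -0.317  0.04   0.157]
 [-0.318 -0.947  0.036 -0.969]
 [ 0.027 -0.047 -0.999  0.284]
 [ 0.     0.     0.     1.   ]]
```

Call:
play_rows --pt "57 0 0.05 0 0" --pt "57 0 0.1 0 0" --pt "57 0 0.15 0 0" --pt "57 0 0.2 0 0" --pt "57 0 0.25 0 0"

```text
clock: 7.45
tool_pos: [0.0941, -1.0085, 0.2337]
orientation: [-179.6, -2.2, -18.6]
force: [0.2, 0.4, 0.2]
opening: 0.0499
```

```bash
python3 -c "
from h import *
o=get_obs();print(o['joint_pos']);print(tool(o).round(3));print(delta([.37,-.42,.33]),delta([.44,-.226,.30]))"
```

```text
[-74.41480553  62.37394146  71.6879397   -2.09786991 -98.38551547
 145.47903763]
[[ 0.947 -0.319  0.039  0.094]
 [-0.319 -0.948 -0.006 -1.008]
 [ 0.039 -0.007 -0.999  0.234]
 [ 0.     0.     0.     1.   ]]
[ 0.0773 -0.6464 -0.0888] [ 0.0805 -0.8524 -0.0572]
```

```bash
python3 -c "
from h import *
print(delta([.28,-.6,.33]),delta([.4932,-.2127,.29]))"
```

```text
[ 0.0495 -0.4471 -0.0913] [ 0.1263 -0.8819 -0.0452]
```

Call:
play_rows --pt "57 0.005 -0.045 -0.015 -3" --pt "57 0.01 -0.09 -0.03 -6" --pt "57 0.015 -0.135 -0.045 -9" --pt "57 0.02 -0.18 -0.06 -12" --pt "57 0.025 -0.225 -0.07 -15" --pt "57 0.03 -0.27 -0.08 -18" --pt "57 0.035 -0.315 -0.085 -21" --pt "57 0.04 -0.36 -0.088 -24" --pt "57 0.045 -0.405 -0.091 -27" --pt "57 0.049 -0.447 -0.091 -30"

```text
clock: 8.45
tool_pos: [0.2809, -0.598, 0.3312]
orientation: [179.1, -2.2, 11.6]
force: [0.7, -0.1, -0.7]
opening: 0.0498
```

```bash
python3 -c "
from h import *
o=get_obs();print(o['orientation']);print(delta([.4932,-.2127,.29]))"
```

```text
[179.14327864  -2.19153054  11.55561932]
[ 0.2834 -0.3357  0.0471]
```

Call:
play_rows --pt "57 0.031 -0.037 0.005 0" --pt "57 0.062 -0.074 0.01 0" --pt "57 0.093 -0.111 0.015 0" --pt "57 0.124 -0.148 0.02 0" --pt "57 0.155 -0.185 0.025 0" --pt "57 0.186 -0.222 0.03 0" --pt "57 0.217 -0.259 0.035 0" --pt "57 0.248 -0.296 0.042 0" --pt "57 0.283 -0.336 0.047 0" --pt "57 0.283 -0.336 0.047 0"

```text
clock: 9.45
tool_pos: [0.4952, -0.2108, 0.2893]
orientation: [179.3, -2.2, 11.7]
force: [-0.9, -0.3, -0.5]
opening: 0.0502
```

```bash
python3 - <<'E'
from h import *
import pickle
o=get_obs();print(o['orientation'],o['tool_pos'],o['joint_pos'])
d=snapshot('wrist');save('w1',d['frame'],s=1.4);pickle.dump((o,d),open('w1.pkl','wb'))
d=snapshot('top');save('t1',d['frame'],(180,150,400,290),3.6);pickle.dump((o,d),open('t1.pkl','wb'))
E
```

```text
[179.26261274  -2.21191589  11.67337947] [ 0.49519083 -0.21076456  0.28930544] [ -2.05837857   6.59978018 -18.35295418   0.21535427 -62.72376429
 103.62271134]
```

View pics/w1.png

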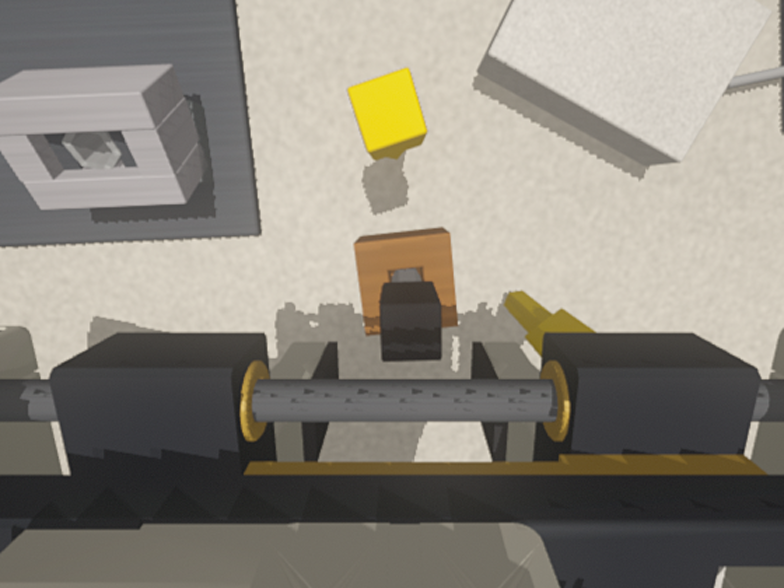

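```bash
python3 - <<'E'
from h import *
import pickle
o,d=pickle.load(open('w1.pkl','rb'));T=tool(o)
for u,v in [(385,335),(438,335),(410,345),(386,300),(434,300),(93,150)]:
    print(world(d,u/1.4,v/1.4,T=T).round(4))
print(delta([.4932,-.2127,.197],o))
save('w1c',d['frame'],(0,40,160,160),5)
E
```

```text
[ 0.4921 -0.2039  0.1759]
[ 0.4969 -0.2292  0.1748]
[ 0.4895 -0.2168  0.1759]
[ 0.5072 -0.2012  0.1672]
[ 0.5124 -0.2242  0.1696]
[0.5447 0.0134 0.0592]
[-0.0059  0.0003  0.0922]
```

View pics/w1c.png

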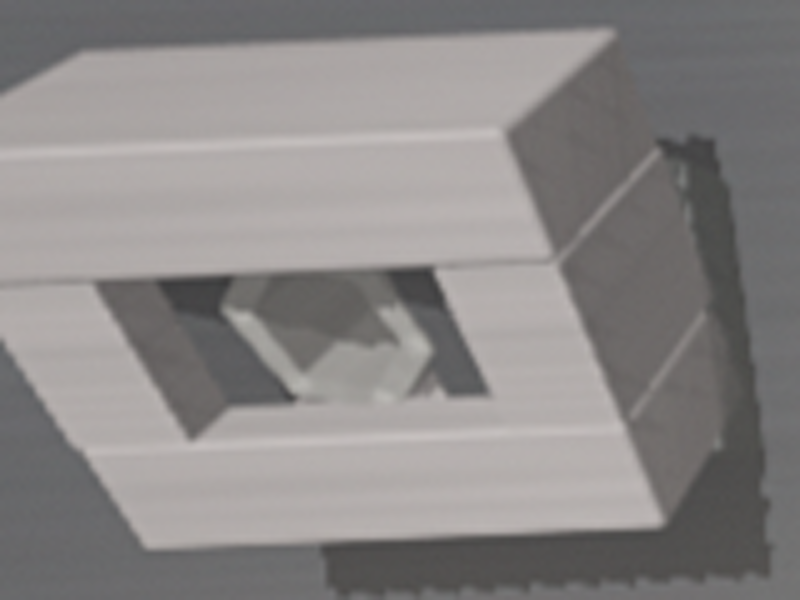

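View pics/t1.png

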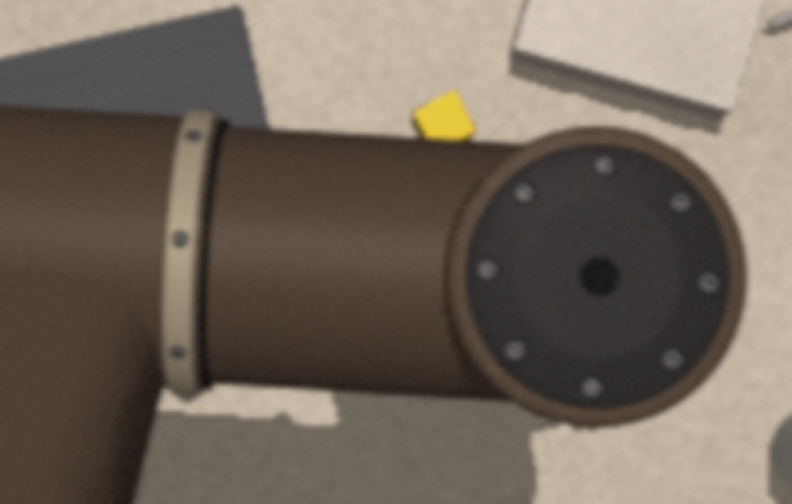

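```bash
cat > clamp.py <<'E'
from h import *
import pickle
def camT(d,o): 
    return np.linalg.inv(d['camera_from_world']) if 'camera_from_world' in d else tool(o)@d['tool_from_camera']
def rectify(o,d,C,n,yaw_axis_x,depth,half=.06,s=5000):
    # C centre on face plane, axes x(up slope), y
    z=n;x=yaw_axis_x;y=np.cross(z,x)
    N=int(2*half*s);g=(np.arange(N)/s-half)
    # image: column right = -y (so top-view like), row down = -x
    X=-(np.arange(N)/s-half)[:,None]; Y=-(np.arange(N)/s-half)[None,:]
    W=C-depth*z+X[...,None]*x+Y[...,None]*y
    Ti=np.linalg.inv(camT(d,o));c=W@Ti[:3,:3].T+Ti[:3,3]
    K=d['mtx'];u=K[0,0]*c[...,0]/-c[...,2]+K[0,2];v=K[1,1]*-c[...,1]/-c[...,2]+K[1,2]
    return cv2.remap(d['frame'],u.astype('f4'),v.astype('f4'),cv2.INTER_CUBIC)
def axes(psi,tilt=30):
    a=np.radians(tilt);p=np.radians(psi)
    n=np.array([-np.sin(a)*np.cos(p),-np.sin(a)*np.sin(p),np.cos(a)])
    x=np.array([np.cos(a)*np.cos(p),np.cos(a)*np.sin(p),np.sin(a)])
    return n,x
def plane(o,d,u0,u1,v0,v1):
    P=np.array([world(d,u,v,T=tool(o)) for u in range(u0,u1) for v in range(v0,v1) if d['z_map'][v,u]>0])
    rng=np.random.default_rng(0);best=(0,)
    for _ in range(2000):
        a,b,c=P[rng.choice(len(P),3,False)];n=np.cross(b-a,c-a)
        if np.linalg.norm(n)<1e-7: continue
        n/=np.linalg.norm(n);n*=np.sign(n[2])
        if not .75<n[2]<.95: continue
        k=(abs((P-a)@n)<.002).sum()
        if k>best[0]:best=(k,n,a)
    k,n,a=best;I=P[abs((P-a)@n)<.002];c=I.mean(0);n=np.linalg.svd(I-c)[2][2];n*=np.sign(n[2])
    return k,n,c,I
E
python3 - <<'E'
from clamp import *
o,d=pickle.load(open('w1.pkl','rb'))
k,n,c,I=plane(o,d,0,160,40,160);print('wrist',k,n,c,np.degrees(np.arccos(n[2])),np.degrees(np.arctan2(-n[1],-n[0])), I.min(0),I.max(0))
C=np.array([.5435,.0045,.085])
n,x=axes(14.3)
im=rectify(o,d,C,n,x,0);save('r_face',im)
im=rectify(o,d,C,n,x,.013,half=.035,s=8000);save('r_floor',im)
o,d=pickle.load(open('top0.pkl','rb'))
im=rectify(o,d,C,n,x,0);save('r_facet',im)
E
```

```text
wrist 6834 [-0.48388928 -0.12391511  0.86631184] [ 0.54449579 -0.00174603  0.08695769] 29.967160249515523 14.363720484770543 [ 0.49915758 -0.0546928   0.0655506 ] [0.58488224 0.05040039 0.10513108]
```

View pics/r_face.png

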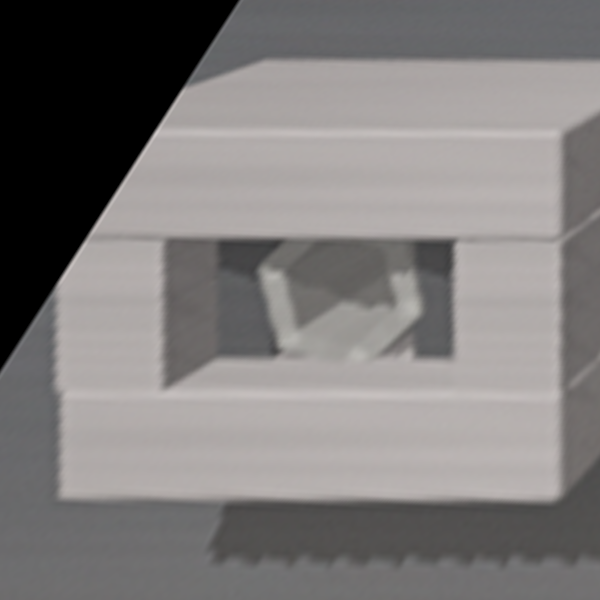

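View pics/r_floor.png

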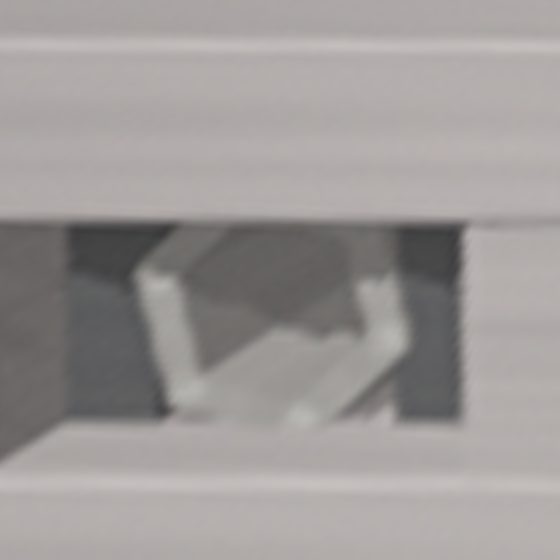

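View pics/r_facet.png

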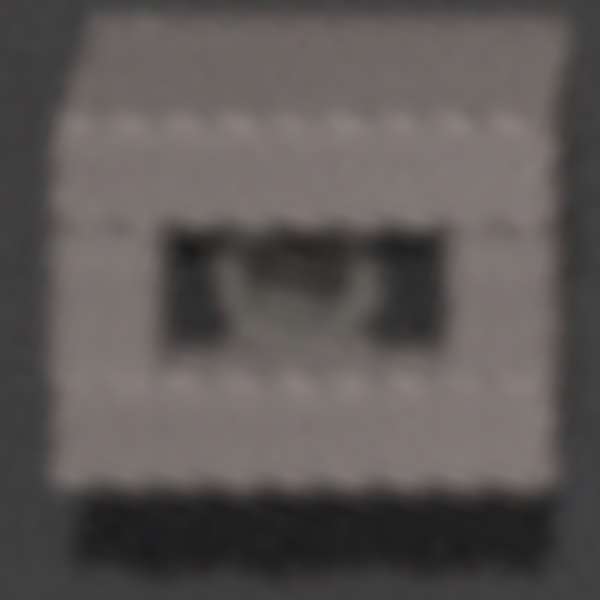

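Call:
play_rows --pt "57 -0.004 0.001 0 0" --pt "57 -0.005 0.001 0.025 0" --pt "57 -0.005 0.001 0.05 0" --pt "57 -0.005 0.001 0.075 0" --pt "57 -0.005 0.001 0.09 0" --pt "57 -0.005 0.001 0.09 0" --pt "20 -0.005 0.001 0.09 0" --pt "20 -0.005 0.001 0.09 0" --pt "20 -0.005 0.001 0.09 0" --pt "20 -0.005 0.001 0.09 0"

```text
clock: 10.55
tool_pos: [0.4923, -0.2172, 0.2002]
orientation: [179.2, -2.3, 11.4]
force: [-0.8, 1.9, 3.3]
opening: 0.0305
```

```bash
python3 - <<'E'
from h import *
import pickle
o=get_obs();print(o['orientation'],o['tool_pos'],o['joint_pos'],o['force'],o['moment'],o['opening'])
d=snapshot('wrist');save('w2',d['frame'],s=1.4);pickle.dump((o,d),open('w2.pkl','wb'))
d=snapshot('scene');save('s2',d['frame'],(200,80,400,260),3.8);pickle.dump((o,d),open('s2.pkl','wb'))
E
```

```text
[179.23423552  -2.25705521  11.38431238] [ 0.49233373 -0.21723311  0.20017199] [ -2.81073055  11.24608241 -25.46939639   0.2436029  -50.90892472
 104.03027291] [-0.84468594  1.92273002  3.27856508] [0.82405216 0.19201702 0.04580394] 0.030484050964801977
```

View pics/s2.png

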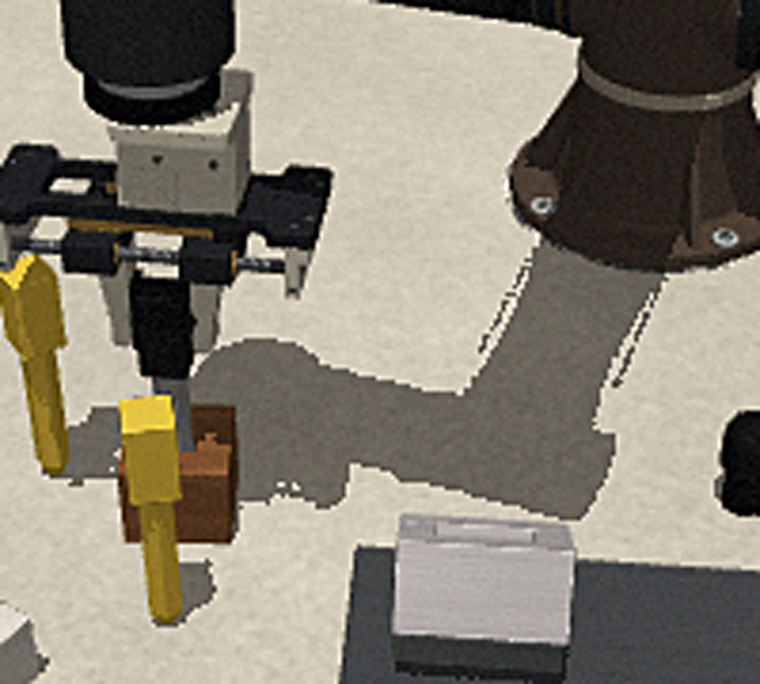

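View pics/w2.png

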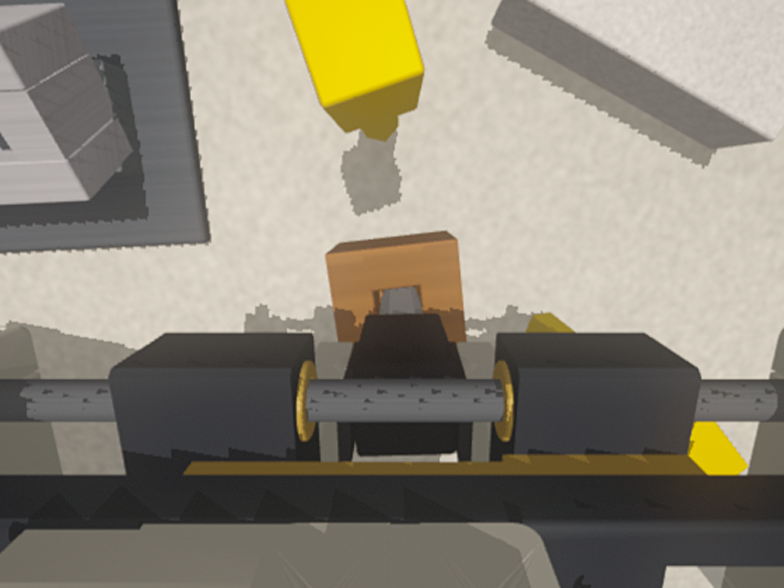

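```bash
python3 -c "
from h import *
print(delta([.492,-.2155,.29]),delta([.492,-.2155,.40]),delta([.80,.22,.6]))"
```

```text
[ 0.0035 -0.0005 -0.0898] [ 0.0078  0.001  -0.1997] [ 0.4034 -0.3625 -0.3893]
```

Call:
play_rows --pt "20 0.001 0 -0.02 0" --pt "20 0.002 0 -0.04 0" --pt "20 0.003 0 -0.065 0" --pt "20 0.004 0 -0.1 0" --pt "20 0.006 0 -0.15 0" --pt "20 0.008 0.001 -0.2 0" --pt "20 0.008 0.001 -0.2 0"

```text
clock: 11.35
tool_pos: [0.4938, -0.2165, 0.4066]
orientation: [179.0, -2.7, 11.4]
force: [0.4, -0.4, -3.2]
opening: 0.0303
```

```bash
python3 - <<'E'
from h import *
import pickle
o=get_obs();print(o['orientation'],o['tool_pos'],o['joint_pos'],o['force'],o['moment'],o['opening'])
d=snapshot('wrist');save('w3',d['frame'],s=1.4);pickle.dump((o,d),open('w3.pkl','wb'))
d=snapshot('scene');save('s3',d['frame'],(170,40,370,220),3.8);pickle.dump((o,d),open('s3.pkl','wb'))
print(delta([.80,.22,.6],o))
E
```

```text
[178.95136071  -2.71557897  11.43394684] [ 0.4937827  -0.21646575  0.40664892] [ -2.6104727    2.94406219  -7.26041532   0.36816625 -76.90706259
 103.94520312] [ 0.35806977 -0.36159995 -3.22781041] [ 0.01807648  0.05989972 -0.0319594 ] 0.030319538452715154
[ 0.3954 -0.3638 -0.1815]
```

View pics/s3.png

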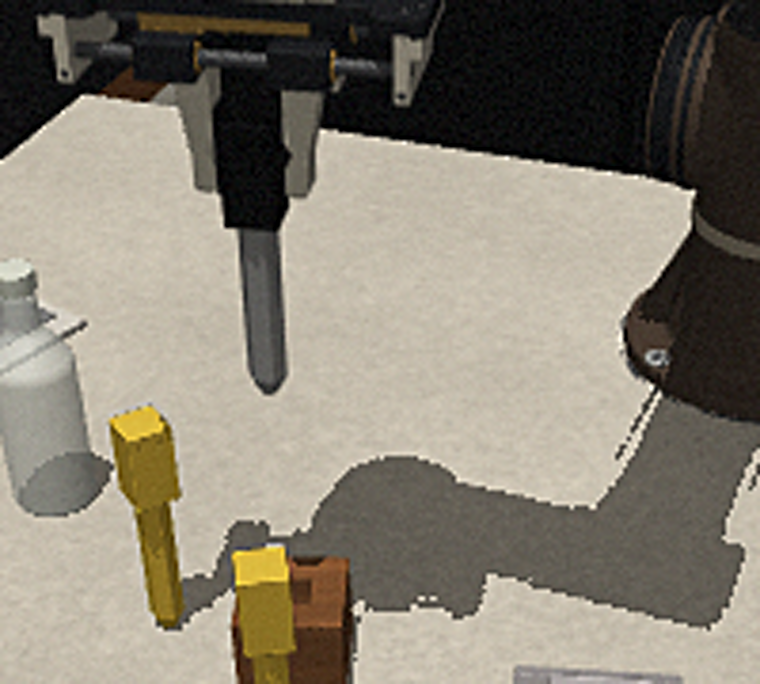

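View pics/w3.png

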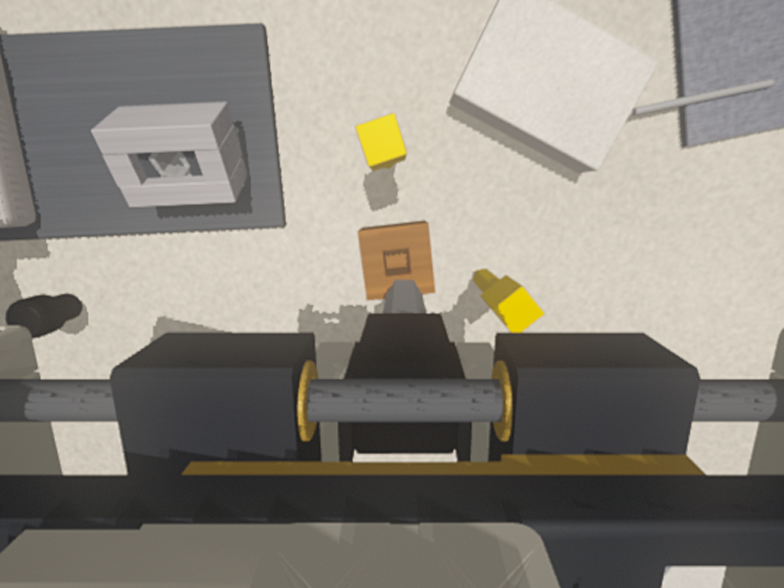

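```bash
python3 - <<'E'
from h import *
import pickle
o,d=pickle.load(open('w3.pkl','rb'));save('w3c',np.clip(d['frame'].astype(float)*1.5,0,255).astype('uint8'),(250,195,330,240),9)
o,d=pickle.load(open('s3.pkl','rb'));save('s3c',np.clip(d['frame'].astype(float)*1.5,0,255).astype('uint8'),(222,85,262,148),9)
E
```

```text
(no output)
```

View pics/w3c.png

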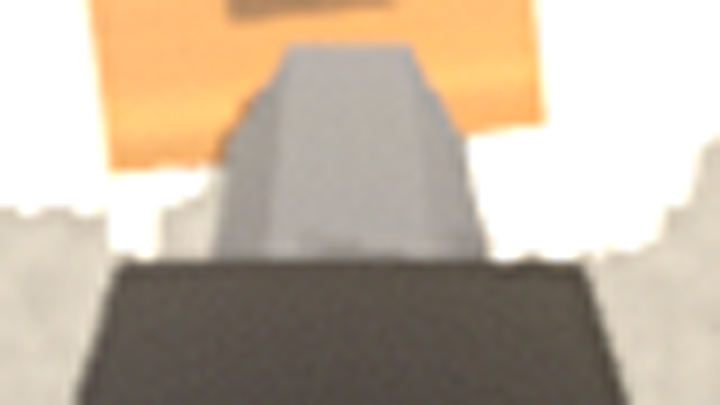

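View pics/s3c.png

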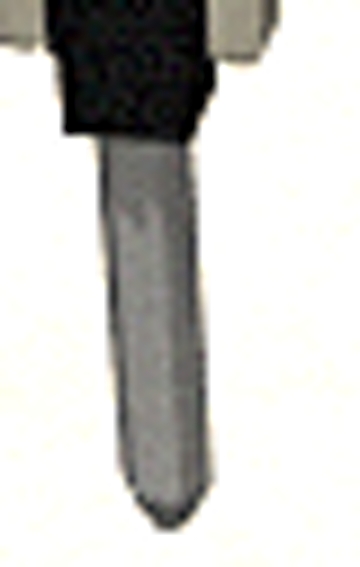

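```bash
python3 -c "
from h import *
print(delta([.75,-.1,.5]),delta([.83,.12,.52]))"
```

```text
[ 0.2795 -0.0609 -0.09  ] [ 0.402  -0.2606 -0.1078]
```

Call:
play_rows --pt "20 0.045 -0.01 -0.015 0" --pt "20 0.09 -0.02 -0.03 0" --pt "20 0.135 -0.03 -0.045 0" --pt "20 0.18 -0.04 -0.06 0" --pt "20 0.225 -0.05 -0.075 0" --pt "20 0.265 -0.08 -0.09 0" --pt "20 0.295 -0.12 -0.095 0" --pt "20 0.325 -0.16 -0.1 0" --pt "20 0.36 -0.2 -0.105 0" --pt "20 0.4 -0.23 -0.108 0"

```text
clock: 12.45
tool_pos: [0.8306, 0.0875, 0.5175]
orientation: [179.3, -2.0, 11.5]
force: [2.7, 0.7, -0.3]
opening: 0.0298
```

Call:
play_rows --pt "20 0.05 -0.01 0 0" --pt "20 0.1 -0.02 0 0" --pt "20 0.15 -0.03 0 0" --pt "20 0.2 -0.04 0 0"

```text
clock: 12.85
tool_pos: [0.9067, 0.1362, 0.4751]
orientation: [178.9, -4.1, 11.5]
force: [-0.6, 0.2, -2.6]
opening: 0.0301
```

```bash
python3 -c "
from h import *
o=get_obs();print(o['joint_pos']);print(tool(o).round(3))"
```

```text
[  21.24503807   48.35912258   71.50286266    1.93146869 -109.26993214
   80.87369794]
[[ 0.978  0.197  0.074  0.907]
 [ 0.198 -0.98  -0.005  0.136]
 [ 0.072  0.02  -0.997  0.475]
 [ 0.     0.     0.     1.   ]]
```

Call:
play_rows --pt "20 0.04 -0.03 0 0" --pt "20 0.08 -0.06 0 0" --pt "20 0.12 -0.09 0 0" --pt "20 0.16 -0.12 0 0" --pt "20 0.2 -0.15 0 0" --pt "20 0.24 -0.18 0 0"

```text
clock: 13.45
tool_pos: [0.9283, 0.2587, 0.4246]
orientation: [178.8, -6.8, 11.5]
force: [0.1, 0.3, -2.3]
opening: 0.0295
```

```bash
python3 -c "
from h import *
o=get_obs();print(o['joint_pos']);print(tool(o).round(3))"
```

```text
[  28.06187987   52.02064283   71.65283521    3.17957264 -103.43216593
   74.2405332 ]
[[ 0.973  0.196  0.12   0.928]
 [ 0.197 -0.98   0.003  0.259]
 [ 0.118  0.021 -0.993  0.425]
 [ 0.     0.     0.     1.   ]]
```

Call:
play_rows --pt "20 0.03 0 -0.04 0" --pt "20 0.06 0 -0.08 0" --pt "20 0.09 0 -0.12 0" --pt "20 0.12 0 -0.16 0"

```text
clock: 13.85
tool_pos: [0.9065, 0.2483, 0.4885]
orientation: [178.7, -9.4, 11.5]
force: [-0.7, -0.9, -2.4]
opening: 0.0296
```

```bash
python3 -c "
from h import *
o=get_obs();print(o['joint_pos']);print(tool(o).round(3))"
```

```text
[  28.41506708   48.24641987   71.70935308    4.12201477 -104.77936052
   74.29904883]
[[ 0.967  0.195  0.165  0.907]
 [ 0.196 -0.981  0.01   0.248]
 [ 0.164  0.022 -0.986  0.489]
 [ 0.     0.     0.     1.   ]]
```

Call:
play_rows --pt "20 0.02 -0.03 -0.035 0" --pt "20 0.04 -0.06 -0.07 0" --pt "20 0.06 -0.09 -0.105 0" --pt "20 0.08 -0.12 -0.14 0" --pt "20 0.1 -0.15 -0.175 0" --pt "20 0.12 -0.18 -0.21 0"

```text
clock: 14.45
tool_pos: [0.8362, 0.3442, 0.5551]
orientation: [178.8, -11.6, 11.6]
force: [-0.3, -0.2, -2.8]
opening: 0.0301
```

```bash
python3 -c "
from h import *
o=get_obs();print(o['joint_pos']);print(tool(o).round(3))"
```

```text
[  36.66545902   44.29173534   71.64613242    6.26912183 -107.23127308
   67.19670415]
[[ 0.96   0.197  0.201  0.836]
 [ 0.197 -0.98   0.02   0.344]
 [ 0.201  0.021 -0.979  0.555]
 [ 0.     0.     0.     1.   ]]
```

Call:
play_rows --pt "20 0.03 -0.012 -0.038 0" --pt "20 0.06 -0.024 -0.076 0" --pt "20 0.09 -0.036 -0.114 0" --pt "20 0.12 -0.048 -0.152 0" --pt "20 0.15 -0.06 -0.19 0" --pt "20 0.18 -0.072 -0.228 0"

```text
clock: 15.05
tool_pos: [0.7955, 0.356, 0.6133]
orientation: [179.0, -14.1, 11.6]
force: [0.0, -0.3, -2.0]
opening: 0.0296
```

```bash
python3 -c "
from h import *
o=get_obs();print(o['joint_pos']);print(tool(o).round(3))"
```

```text
[  39.43166107   40.65827409   71.64642885    7.84166883 -108.78405549
   65.3651107 ]
[[ 0.95   0.197  0.242  0.796]
 [ 0.195 -0.98   0.032  0.356]
 [ 0.243  0.017 -0.97   0.613]
 [ 0.     0.     0.     1.   ]]
```

Call:
play_rows --pt "20 0.046 -0.02 0 0" --pt "20 0.092 -0.04 0 0" --pt "20 0.138 -0.06 0 0" --pt "20 0.184 -0.08 0 0" --pt "20 0.23 -0.1 0 0" --pt "20 0.276 -0.12 0 0"

```text
clock: 15.65
tool_pos: [0.8375, 0.4107, 0.5593]
orientation: [179.3, -16.6, 11.7]
force: [-0.2, -0.7, -2.7]
opening: 0.0301
```

```bash
python3 -c "
from h import *
o=get_obs();print(o['joint_pos']);print(tool(o).round(3))"
```

```text
[  40.80114278   44.98687311   71.66796434    8.81973651 -102.2849853
   63.72506264]
[[ 0.939  0.199  0.282  0.838]
 [ 0.194 -0.98   0.046  0.411]
 [ 0.286  0.012 -0.958  0.559]
 [ 0.     0.     0.     1.   ]]
```

Call:
play_rows --pt "20 0.034 -0.014 -0.033 0" --pt "20 0.068 -0.028 -0.066 0" --pt "20 0.102 -0.042 -0.1 0" --pt "20 0.136 -0.056 -0.133 0" --pt "20 0.17 -0.07 -0.166 0" --pt "20 0.204 -0.084 -0.2 0" --pt "20 0.238 -0.098 -0.233 0" --pt "20 0.272 -0.112 -0.266 0"

```text
clock: 16.45
tool_pos: [0.79, 0.4234, 0.6235]
orientation: [179.7, -19.2, 11.7]
force: [-0.2, 0.1, -2.4]
opening: 0.0299
```

```bash
python3 -c "
from h import *
o=get_obs();print(o['joint_pos']);print(tool(o).round(3))"
```

```text
[  44.03363291   41.09470527   71.66331025   10.70571649 -104.11830796
   61.72658358]
[[ 0.925  0.201  0.323  0.79 ]
 [ 0.191 -0.98   0.061  0.423]
 [ 0.328  0.005 -0.945  0.624]
 [ 0.     0.     0.     1.   ]]
```

Call:
play_rows --pt "20 0.046 -0.018 0.01 0" --pt "20 0.092 -0.036 0.02 0" --pt "20 0.138 -0.054 0.03 0" --pt "20 0.184 -0.072 0.04 0" --pt "20 0.23 -0.09 0.05 0" --pt "20 0.276 -0.108 0.06 0" --pt "20 0.322 -0.126 0.07 0" --pt "20 0.368 -0.144 0.08 0" --pt "20 0.414 -0.162 0.09 0"

```text
clock: 17.35
tool_pos: [0.8664, 0.4824, 0.5253]
orientation: [-179.8, -21.8, 11.7]
force: [-0.3, -0.3, -2.6]
opening: 0.0298
```

```bash
python3 -c "
from h import *
o=get_obs();print(o['joint_pos']);print(tool(o).round(3))"
```

```text
[ 43.62494214  48.39805569  71.65880138  11.18102823 -94.36806291
  60.81338873]
[[ 0.909  0.204  0.362  0.866]
 [ 0.188 -0.979  0.078  0.482]
 [ 0.371 -0.003 -0.929  0.525]
 [ 0.     0.     0.     1.   ]]
```

Call:
play_rows --pt "20 0.03 -0.008 -0.039 0" --pt "20 0.06 -0.016 -0.078 0" --pt "20 0.09 -0.024 -0.117 0" --pt "20 0.12 -0.032 -0.156 0" --pt "20 0.15 -0.04 -0.195 0" --pt "20 0.18 -0.048 -0.234 0" --pt "20 0.21 -0.056 -0.273 0" --pt "20 0.24 -0.064 -0.312 0" --pt "20 0.27 -0.072 -0.351 0" --pt "20 0.3 -0.08 -0.39 0"

```text
clock: 18.35
tool_pos: [0.7802, 0.4522, 0.657]
orientation: [-179.4, -24.3, 11.7]
force: [-0.2, 0.2, -2.4]
opening: 0.03
```

```bash
python3 -c "
from h import *
o=get_obs();print(o['joint_pos']);print(tool(o).round(3))"
```

```text
[  46.68093197   39.91210839   71.65699124   13.33822982 -100.81209169
   60.07668118]
[[ 0.893  0.207  0.4    0.78 ]
 [ 0.184 -0.978  0.094  0.452]
 [ 0.411 -0.01  -0.911  0.657]
 [ 0.     0.     0.     1.   ]]
```

Call:
play_rows --pt "20 0.044 -0.014 0.018 0" --pt "20 0.088 -0.028 0.036 0" --pt "20 0.132 -0.042 0.054 0" --pt "20 0.176 -0.056 0.072 0" --pt "20 0.22 -0.07 0.09 0" --pt "20 0.264 -0.084 0.108 0" --pt "20 0.308 -0.098 0.126 0" --pt "20 0.352 -0.112 0.144 0" --pt "20 0.396 -0.126 0.162 0" --pt "20 0.44 -0.14 0.18 0"

```text
clock: 19.35
tool_pos: [0.8896, 0.5025, 0.5321]
orientation: [-178.8, -26.9, 11.6]
force: [-0.3, -1.1, -2.5]
opening: 0.03
```

```bash
python3 -c "
from h import *
o=get_obs();print(o['joint_pos']);print(tool(o).round(3))"
```

```text
[ 44.03736882  49.07818275  71.65326079  12.99890047 -88.82338173
  60.35101348]
[[ 0.874  0.211  0.439  0.89 ]
 [ 0.18  -0.977  0.111  0.503]
 [ 0.452 -0.019 -0.892  0.532]
 [ 0.     0.     0.     1.   ]]
```

```bash
python3 - <<'E'
from h import *
import pickle
o=get_obs()
d=snapshot('scene');save('s4',d['frame'],s=1.4);pickle.dump((o,d),open('s4.pkl','wb'))
T=tool(o);K=d['mtx']
for l in (.047,.187):
    p=T[:3,3]+T[:3,2]*l;c=d['camera_from_world']@np.r_[p,1];print(p,1.4*(K[0,0]*c[0]/-c[2]+K[0,2]),1.4*(K[1,1]*c[1]/c[2]+K[1,2]))
d=snapshot('wrist');save('w4',np.clip(d['frame'].astype(float)*1.5,0,255).astype('uint8'),s=1.4);pickle.dump((o,d),open('w4.pkl','wb'))
E
```

```text
[0.91025069 0.50776064 0.49018184] 1303.9220341428625 418.0151967429124
[0.97168294 0.5233672  0.3653519 ] 1198.8143982035065 649.6764292011884
```

View pics/s4.png

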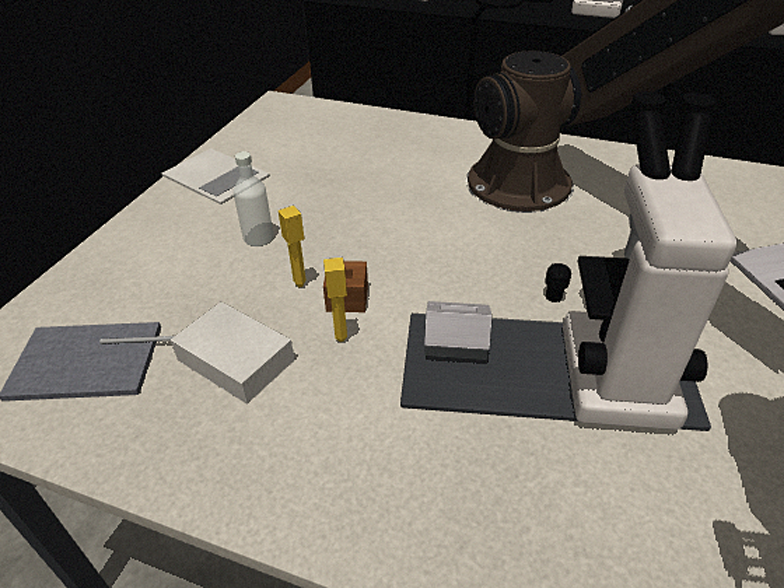

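View pics/w4.png

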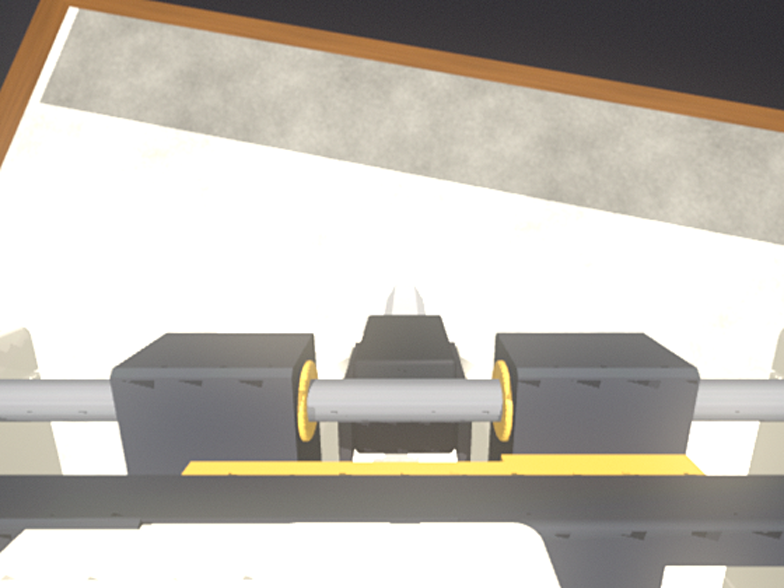

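```bash
python3 - <<'E'
from h import *
import pickle
o,d=pickle.load(open('w4.pkl','rb'));K=d['mtx'];M=np.linalg.inv(d['tool_from_camera'])
def pr(p):
    c=M@np.r_[p,1];return (K[0,0]*c[0]/-c[2]+K[0,2]).round(1),(K[1,1]*c[1]/c[2]+K[1,2]).round(1)
for th in (-4,-2,0,2,4):
    t=np.radians(th);
    def k(l,x): # l along from grasp, x lateral
        return np.array([l*np.sin(t)+x*np.cos(t),0,.047+l*np.cos(t)-x*np.sin(t)])
    print(th,'tip+5',pr(k(.14,.005)),'grip bottom near edge',pr(k(.03,.015)),'grip top near',pr(k(-.025,.015)))
save('w4c',d['frame'],(240,190,340,260),8)
o3,d3=pickle.load(open('w3.pkl','rb'));save('w3d',d3['frame'],(240,190,340,260),8)
E
```

```text
-4 tip+5 (np.float64(288.4), np.float64(209.7)) grip bottom near edge (np.float64(287.9), np.float64(229.0)) grip top near (np.float64(287.3), np.float64(263.7))
-2 tip+5 (np.float64(288.4), np.float64(204.4)) grip bottom near edge (np.float64(287.9), np.float64(227.5)) grip top near (np.float64(287.3), np.float64(266.4))
0 tip+5 (np.float64(288.4), np.float64(199.1)) grip bottom near edge (np.float64(287.9), np.float64(225.9)) grip top near (np.float64(287.3), np.float64(269.0))
2 tip+5 (np.float64(288.4), np.float64(193.8)) grip bottom near edge (np.float64(287.9), np.float64(224.4)) grip top near (np.float64(287.3), np.float64(271.7))
4 tip+5 (np.float64(288.4), np.float64(188.5)) grip bottom near edge (np.float64(287.9), np.float64(223.0)) grip top near (np.float64(287.3), np.float64(274.3))
```

View pics/w4c.png

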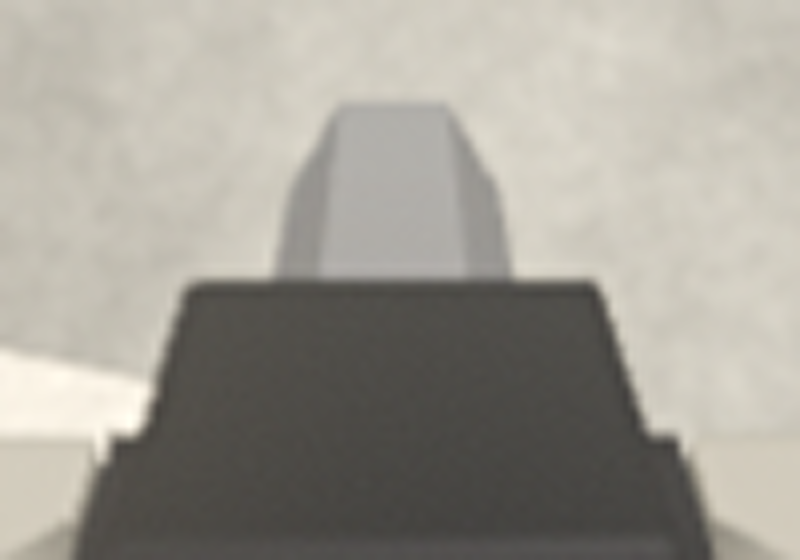

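View pics/w3d.png

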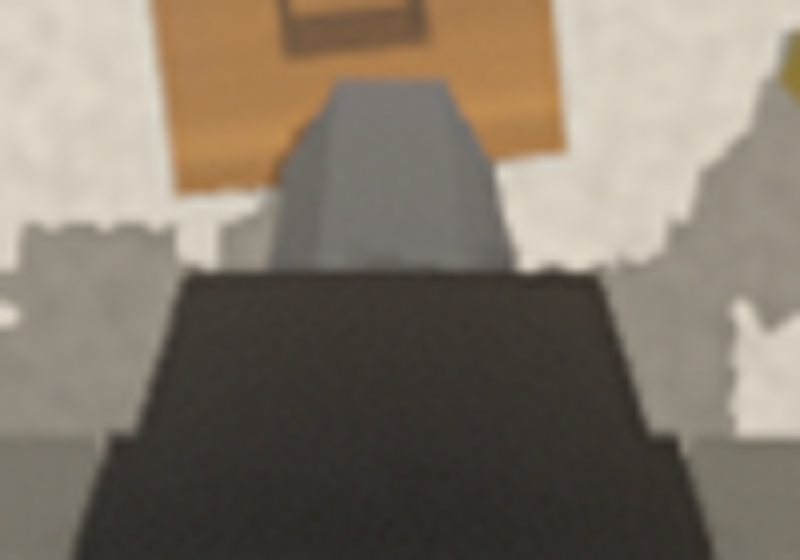

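Call:
play_rows --pt "20 0.03 -0.006 -0.039 0" --pt "20 0.06 -0.012 -0.078 0" --pt "20 0.09 -0.018 -0.117 0" --pt "20 0.12 -0.024 -0.156 0" --pt "20 0.15 -0.03 -0.195 0" --pt "20 0.18 -0.036 -0.234 0" --pt "20 0.21 -0.042 -0.273 0" --pt "20 0.24 -0.048 -0.312 0" --pt "20 0.27 -0.054 -0.351 0" --pt "20 0.3 -0.06 -0.39 0"

```text
clock: 20.45
tool_pos: [0.7921, 0.4578, 0.684]
orientation: [-178.3, -29.4, 11.6]
force: [1.5, 0.8, -2.3]
opening: 0.0295
```

```bash
python3 -c "
from h import *
o=get_obs();print(o['joint_pos']);print(tool(o).round(3))"
```

```text
[ 46.96787223  39.22498793  71.65622977  15.21893145 -96.56629468
  60.27095933]
[[ 0.853  0.214  0.476  0.792]
 [ 0.174 -0.976  0.127  0.458]
 [ 0.492 -0.026 -0.87   0.684]
 [ 0.     0.     0.     1.   ]]
```

```bash
cat >> clamp.py <<'E'
def spinang(o,psi=14.3):
    # cw angle (about tool z) of tool x from clamp x
    n,x=axes(psi);T=tool(o);z=-n;xp=T[:3,0]-z*(T[:3,0]@z)
    return np.degrees(np.arctan2(np.cross(x,xp)@z,x@xp))
E
python3 -c "
from clamp import *
o=get_obs();print(spinang(o));print(delta([.50,-.04,.66]));print(delta([.314,-.051,.30]))"
```

```text
2.3888302616474326
[-0.3478  0.4241 -0.1814]
[-0.6854  0.4042  0.0421]
```

Call:
play_rows --pt "20 -0.029 0.035 -0.016 2" --pt "20 -0.058 0.07 -0.032 4" --pt "20 -0.087 0.105 -0.048 6" --pt "20 -0.116 0.14 -0.063 8" --pt "20 -0.145 0.175 -0.078 10" --pt "20 -0.174 0.21 -0.093 12" --pt "20 -0.203 0.245 -0.108 14" --pt "20 -0.232 0.28 -0.123 15" --pt "20 -0.261 0.315 -0.138 15" --pt "20 -0.29 0.35 -0.152 15"

```text
clock: 21.45
tool_pos: [0.5483, 0.0488, 0.6649]
orientation: [-170.1, -28.0, -5.5]
force: [1.5, -0.6, -2.3]
opening: 0.0296
```

```bash
python3 -c "
from clamp import *
o=get_obs();print(o['joint_pos'],spinang(o));print(tool(o).round(3));print(delta([.48,-.04,.60]));print(delta([.314,-.051,.30]))"
```

```text
[ 29.70845588  -8.64169363   6.25389003   7.40344831 -76.24329515
  57.39374264] 17.367797061434157
[[ 0.879 -0.013  0.477  0.548]
 [-0.084 -0.988  0.128  0.049]
 [ 0.469 -0.152 -0.87   0.665]
 [ 0.     0.     0.     1.   ]]
[-0.083   0.0986  0.0125]
[-0.3688  0.1573  0.1929]
```

Call:
play_rows --pt "20 -0.02 0.03 0.005 0" --pt "20 -0.05 0.065 0.015 0" --pt "20 -0.09 0.09 0.03 0" --pt "20 -0.13 0.11 0.05 0" --pt "20 -0.17 0.125 0.075 0" --pt "20 -0.21 0.14 0.1 0" --pt "20 -0.25 0.15 0.125 0" --pt "20 -0.29 0.155 0.148 0" --pt "20 -0.33 0.157 0.17 0" --pt "20 -0.365 0.157 0.19 0"

```text
clock: 22.45
tool_pos: [0.3166, -0.0506, 0.3027]
orientation: [-169.9, -27.9, -5.8]
force: [33.7, -17.2, -74.1]
opening: 0.03
```

```bash
python3 - <<'E'
from clamp import *
o=get_obs();print(o['joint_pos'],spinang(o));print(tool(o).round(3))
d=snapshot('wrist');save('w5',d['frame'],s=1.4);pickle.dump((o,d),open('w5.pkl','wb'))
E
```

```text
[ 44.22023536 -42.34283849 -58.30722824  18.54558948 -49.25754004
  33.3871055 ] 17.699545154299326
[[ 0.879 -0.018  0.476  0.317]
 [-0.09  -0.988  0.127 -0.051]
 [ 0.468 -0.154 -0.87   0.303]
 [ 0.     0.     0.     1.   ]]
```

View pics/w5.png

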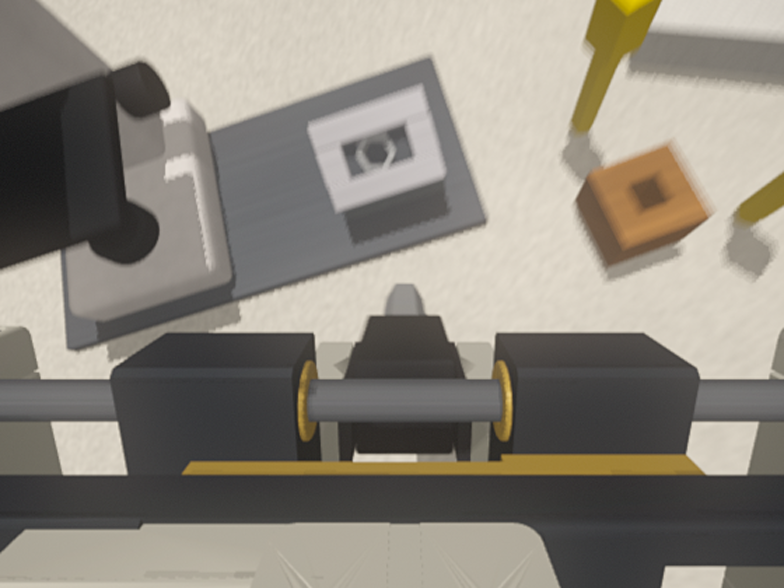

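```bash
python3 - <<'E'
from clamp import *
o,d=pickle.load(open('w5.pkl','rb'))
o2=get_obs();print(o2['force'],o2['joint_pos'][2])
k,n,c,I=plane(o,d,215,322,58,155);print('wrist',k,n,c,np.degrees(np.arccos(n[2])),np.degrees(np.arctan2(-n[1],-n[0])))
C=np.array([.5435,.0045,.085])
print(((c-C)@n))
n,x=axes(14.3)
im=rectify(o,d,C,n,x,0);save('r5_face',im)
im=rectify(o,d,C,n,x,.013,half=.035,s=8000);save('r5_floor',im)
E
```

```text
[ 4.75320145  5.24828452 19.19297162] -57.94397432854902
wrist 4251 [-0.4860069  -0.1239431   0.86512161] [0.54214445 0.00093619 0.08571466] 30.10340569555862 14.306807459406095
0.0017187807745551004
```

View pics/r5_face.png

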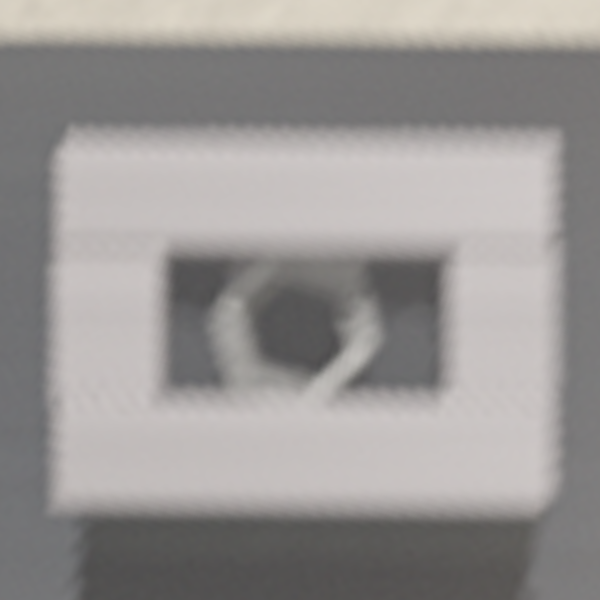

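View pics/r5_floor.png

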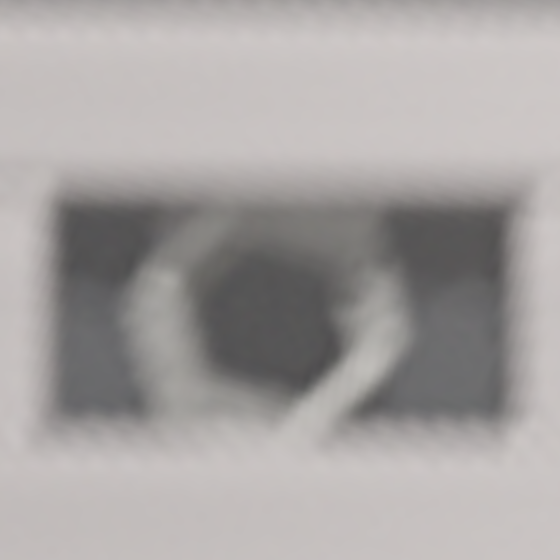

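```bash
cat >> clamp.py <<'E'
N,X=axes(14.3);Y=np.cross(N,X)
S0=np.array([.5435,.0045,.085])-.0027*X+.001*Y
TIP=np.array([-.0035,0,.190])
def tip(o): 
    T=tool(o);p=T[:3,:3]@TIP+T[:3,3]-S0;return np.array([p@X,p@Y,p@N])*1000
def dl(o,x,y,h):
    T=tool(o);w=S0+(x*X+y*Y+h*N)/1000-(T[:3,:3]@TIP+T[:3,3]);return (T[:3,:3].T@w).round(4)
E
python3 - <<'E'
from clamp import *
o=get_obs();print(o['force'],o['joint_pos'],tip(o));print(dl(o,0,0,60),dl(o,0,0,25))
E
```

```text
[ 4.75320145  5.24828452 19.19297162] [ 45.51420756 -43.14630826 -57.94397433  18.83123291 -49.36618103
  32.23667723] [-85.12252195  12.89149463 120.0118464 ]
[ 0.0848 -0.0124  0.0606] [ 0.0847 -0.0115  0.0956]
```

Call:
play_rows --pt "20 0.025 -0.003 0.015 0" --pt "20 0.055 -0.007 0.035 0" --pt "20 0.085 -0.012 0.06 0" --pt "20 0.085 -0.012 0.08 0" --pt "20 0.085 -0.012 0.095 0" --pt "20 0.085 -0.012 0.095 0"

```text
clock: 23.1
tool_pos: [0.4374, -0.0332, 0.2611]
orientation: [-170.2, -27.7, -5.4]
force: [-0.3, -0.5, -2.0]
opening: 0.0299
```

```bash
python3 - <<'E'
from clamp import *
o=get_obs();print(o['force'],o['moment'],o['joint_pos'],tip(o),spinang(o))
d=snapshot('wrist');save('w6',d['frame'],s=1.4);pickle.dump((o,d),open('w6.pkl','wb'));save('w6c',np.clip(d['frame']*1.5,0,255).astype('uint8'),(200,130,380,260),4.4)
d=snapshot('scene');save('s6',d['frame'],(230,80,430,260),4)
E
```

```text
[-0.29902644 -0.47979562 -2.02376565] [-0.72077196  2.19279709 -0.00980162] [ 24.95539822 -15.81005006 -52.19405339  11.59776888 -25.18797172
  52.75588799] [-12.16909936  -9.32349888  18.64422595] 17.407098832829515
```

View pics/w6c.png

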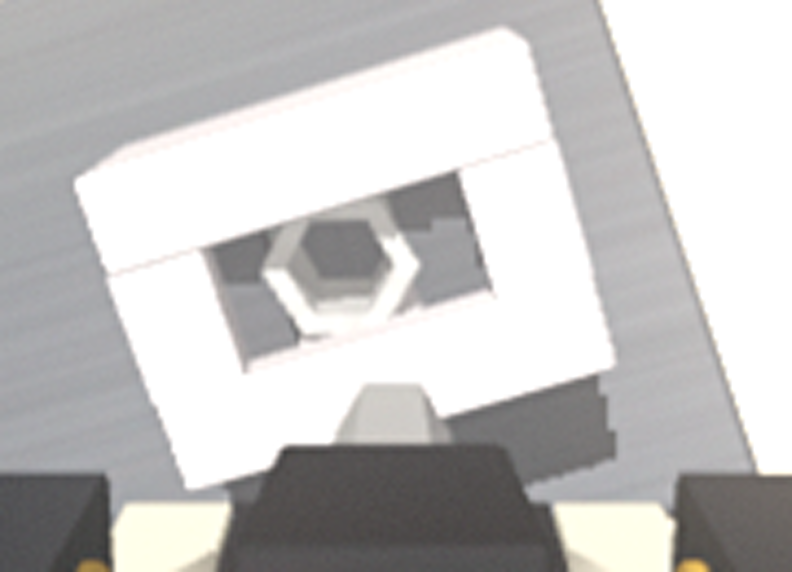

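View pics/s6.png

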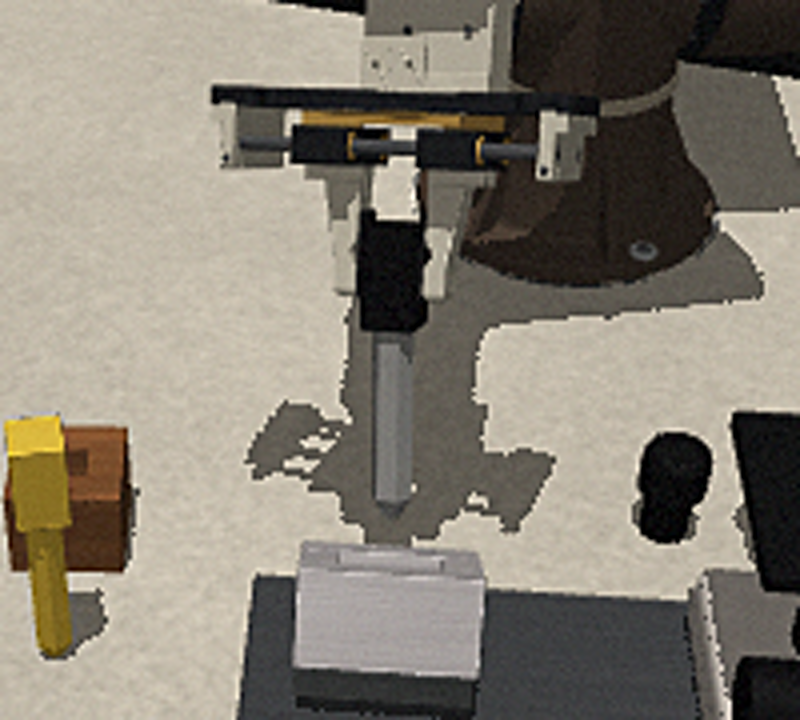

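```bash
python3 - <<'E'
from clamp import *
o,d=pickle.load(open('w6.pkl','rb'));T=camT(d,o);Ti=np.linalg.inv(T);K=d['mtx']
def pr(p):
    c=Ti@np.r_[p,1];return ((K[0,0]*c[0]/-c[2]+K[0,2]-200)*4.4).round(0),((K[1,1]*c[1]/c[2]+K[1,2]-130)*4.4).round(0)
print('S0-13',pr(S0-.013*N),'S0',pr(S0))
for sx,sy in [(-15,-30.1),(-15,27.9),(15,27.9),(15,-30.1)]: print(pr(S0+sx/1000*X+sy/1000*Y))
k,n,c,I=plane(o,d,225,335,140,240);print(k,n,c,(c-S0)@N)
TIP2=np.array([-.0163,0,.189])
p=tool(o)[:3,:3]@TIP2+tool(o)[:3,3];q=p-S0;print('tip',q@X,q@Y,q@N, 'near edge px',pr(p+.005*tool(o)[:3,0]))
# depth at tip
print(d['z_map'][220:226,288])
print(world(d,288.7,221,T=tool(o))-S0)
v=world(d,288.7,221,T=tool(o));print((np.linalg.inv(tool(o))@np.r_[v,1])[:3])
E
```

```text
S0-13 (np.float64(333.0), np.float64(267.0)) S0 (np.float64(331.0), np.float64(280.0))
(np.float64(484.0), np.float64(304.0))
(np.float64(232.0), np.float64(380.0))
(np.float64(187.0), np.float64(253.0))
(np.float64(444.0), np.float64(173.0))
5629 [-0.48466817 -0.12346921  0.86594002] [5.44221554e-01 1.69401137e-04 8.67093244e-02] 0.0016655465724239522
tip -0.024368777494674226 -0.0054995206936037004 0.01982110503650918 near edge px (np.float64(389.0), np.float64(379.0))
[0.2625071  0.25797617 0.25053585 0.24668516 0.24176629 0.23750228]
[-0.03551418 -0.01872972  0.04057833]
[-0.00527123  0.00042725  0.15400305]
```

```bash
sed -i 's/^S0=.*/S0=np.array([.5435,.0045,.085])-.0027*X-.0009*Y/; s/^TIP=.*/TIP=np.array([-.0175,0,.188])/' clamp.py
python3 - <<'E'
from clamp import *
o=get_obs();print(tip(o),dl(o,0,0,4),dl(o,0,0,-18))
E
```

```text
[-23.46652351  -2.88792184  22.55333081] [ 0.0217 -0.0097  0.0184] [ 0.022  -0.0097  0.0404]
```

Move tip over the socket, then look.

Call:
play_rows --pt "20 0.007 -0.003 0.003 0" --pt "20 0.015 -0.007 0.006 0" --pt "20 0.022 -0.01 0.01 0" --pt "20 0.022 -0.01 0.015 0" --pt "20 0.022 -0.01 0.018 0" --pt "20 0.022 -0.01 0.018 0"

```text
clock: 23.8
tool_pos: [0.4656, -0.0225, 0.2581]
orientation: [-170.1, -27.8, -5.5]
force: [0.6, 0.4, -2.5]
opening: 0.0299
```

```bash
python3 - <<'E'
from clamp import *
o=get_obs();print(o['force'],o['moment'],tip(o),spinang(o))
d=snapshot('wrist');pickle.dump((o,d),open('w7.pkl','wb'));save('w7c',np.clip(d['frame']*1.3,0,255).astype('uint8'),(200,130,380,260),4.4)
d=snapshot('scene');save('s7',d['frame'],(280,140,380,250),6)
E
```

```text
[ 0.57066624  0.44989472 -2.53159269] [-0.60743404  2.09301519 -0.04304503] [-0.60016291  0.25806363  3.25789056] 17.39425859505595
```

View pics/w7c.png

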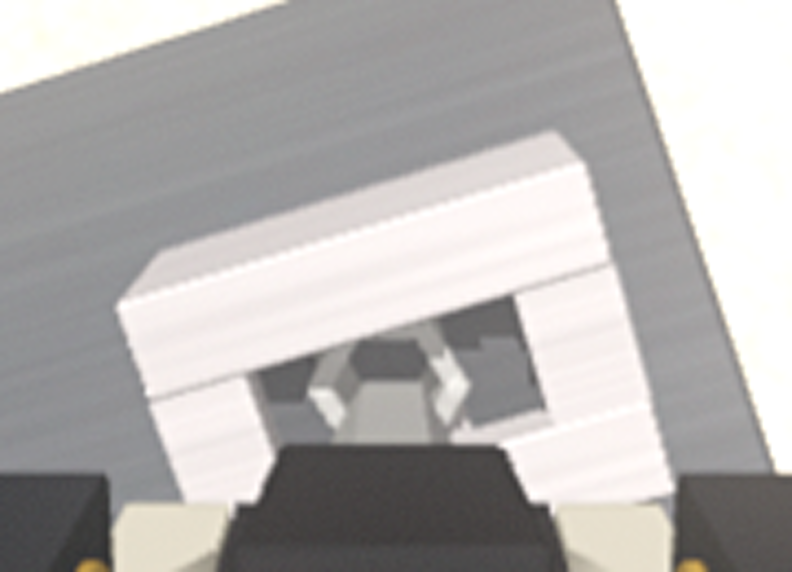

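View pics/s7.png

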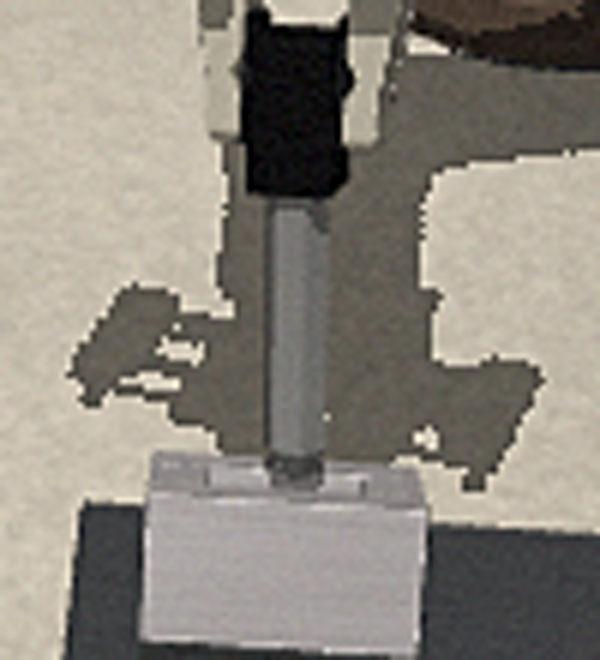

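Call:
play_rows --pt "20 0.0 0 0.006 0" --pt "20 0.0 0 0.012 0" --pt "20 0.0 0 0.017 0" --pt "20 0 0 0.021 0" --pt "20 0 0 0.021 0"

```text
clock: 24.4
tool_pos: [0.4759, -0.0198, 0.24]
orientation: [-170.1, -27.8, -5.5]
force: [-1.0, 0.5, -2.2]
opening: 0.03
```

```bash
python3 - <<'E'
from clamp import *
o=get_obs();print(o['force'],o['moment'],tip(o),spinang(o))
d=snapshot('wrist');pickle.dump((o,d),open('w8.pkl','wb'));save('w8c',np.clip(d['frame']*1.3,0,255).astype('uint8'),(200,130,380,260),4.4)
E
```

```text
[-0.96954868  0.47596155 -2.20561204] [-0.63658464  2.07411864 -0.05050866] [ -0.38749861   0.37974643 -17.78181041] 17.387472330904664
```

View pics/w8c.png

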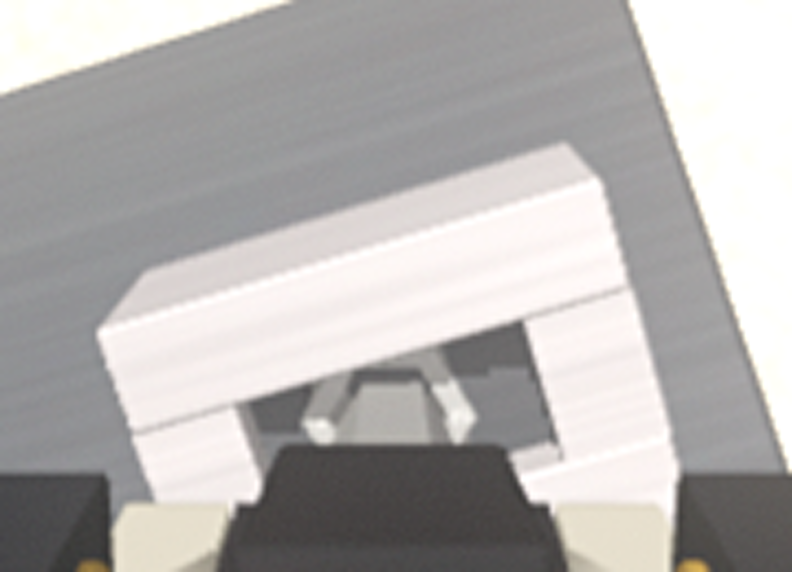

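Call:
play_rows --pt "20 0.0 0 0.004 0" --pt "20 -0.002 0 0.008 0" --pt "20 -0.006 0 0.009 0" --pt "20 -0.01 0 0.01 0" --pt "20 -0.014 0 0.011 0" --pt "20 -0.016 0 0.012 0" --pt "20 -0.016 0 0.012 0"

```text
clock: 25.15
tool_pos: [0.4676, -0.0165, 0.2232]
orientation: [-170.0, -28.0, -5.5]
force: [2.4, 1.4, 1.7]
opening: 0.0302
```

```bash
python3 - <<'E'
from clamp import *
o=get_obs();print(o['force'],o['moment'],tip(o),spinang(o))
d=snapshot('wrist');pickle.dump((o,d),open('w9.pkl','wb'));save('w9c',np.clip(d['frame']*1.3,0,255).astype('uint8'),(200,130,380,260),4.4)
d=snapshot('scene');save('s9',d['frame'],(280,140,380,250),6)
E
```

```text
[2.38275241 1.40704852 1.74135607] [ 0.1907584  -0.06534775  0.14956196] [-14.53038989   5.77047335 -28.81156202] 17.364930336219654
```

View pics/w9c.png

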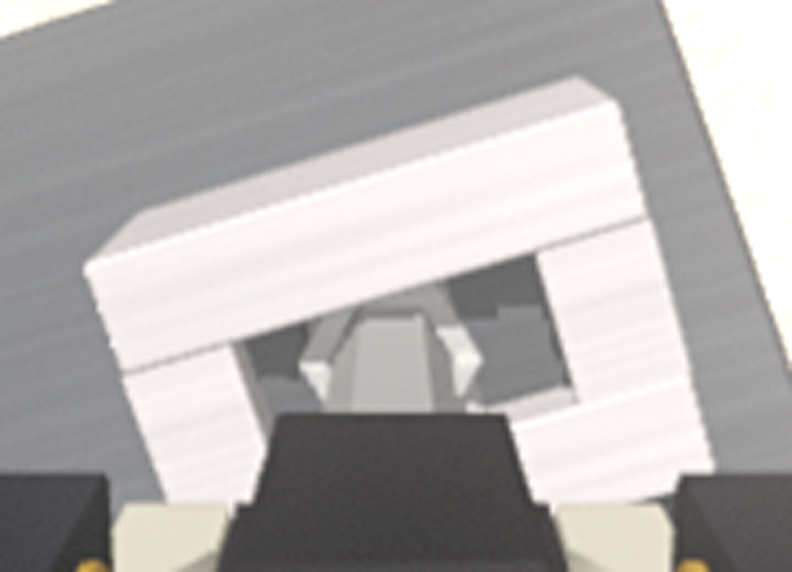

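View pics/s9.png

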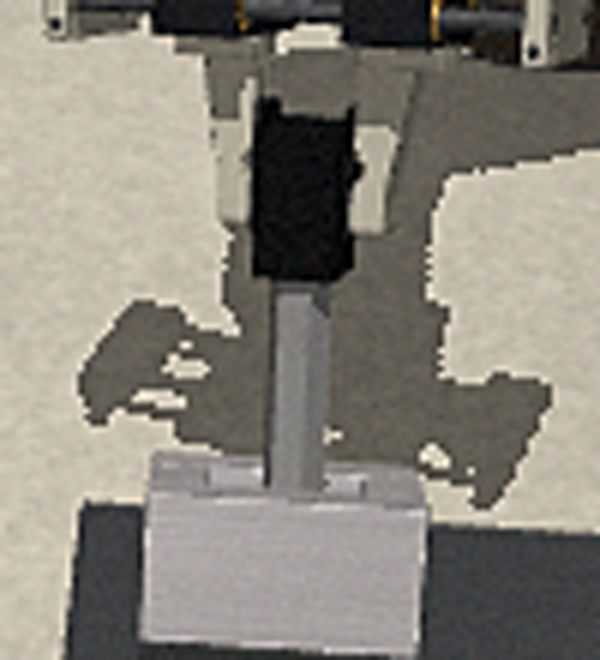

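Call:
play_rows --pt "20 0.0 0 0.004 0" --pt "20 0 0 0.008 0" --pt "20 0 0 0.012 0" --pt "20 0 0 0.015 0" --pt "20 0 0 0.015 0"

```text
clock: 25.75
tool_pos: [0.4749, -0.0148, 0.2093]
orientation: [-170.1, -27.9, -5.5]
force: [5.0, 2.4, -3.4]
opening: 0.0299
```

```bash
sed -i 's/^TIP=.*/TIP=np.array([-.000,0,.188])/' clamp.py
python3 - <<'E'
from clamp import *
o=get_obs();print(o['force'],o['moment'],tip(o),spinang(o))
E
```

```text
[ 5.00068602  2.41614006 -3.38148218] [ 0.93105423 -0.16616159  0.49952154] [  1.32512765   0.2591967  -44.72286773] 17.381877667399255
```

Call:
play_rows --pt "20 0.0 0 0.002 0" --pt "20 0 0 0.004 0" --pt "20 0 0 0.006 0" --pt "20 0 0 0.007 0"

```text
clock: 26.15
tool_pos: [0.4792, -0.0146, 0.2072]
orientation: [-170.0, -28.2, -5.6]
force: [-25.6, -4.7, 42.8]
opening: 0.03
```

```bash

python3 - <<'E'
from clamp import *
o=get_obs();print(o['force'],o['moment'],tip(o),spinang(o))
d=snapshot('scene');pickle.dump((o,d),open('s10.pkl','wb'));save('s10',d['frame'],(280,140,380,250),6)
E
```

```text
[-25.64691413  -4.70961621  42.84012472] [0.31725052 1.93061686 0.48894822] [  5.05074058  -0.59113861 -48.69151901] 17.425359650596075
```

View pics/s10.png

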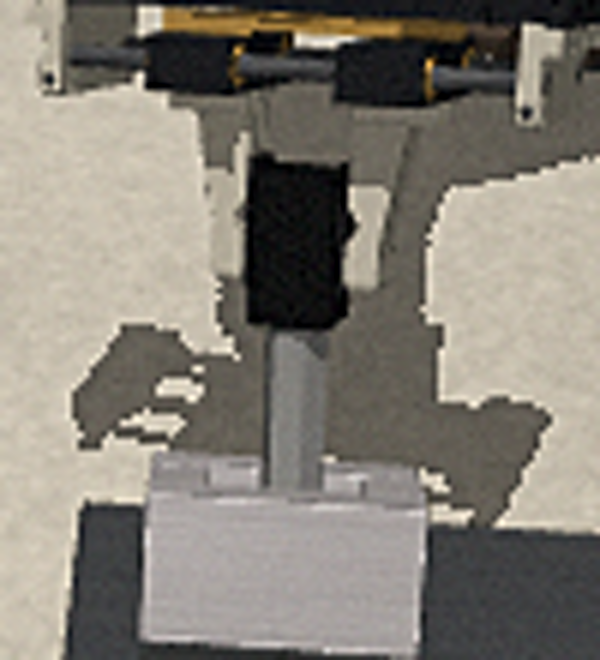

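```bash

python3 - <<'E'
from clamp import *
o,d=pickle.load(open('s10.pkl','rb'));K=d['mtx'];M=d['camera_from_world']
for h in (50,55,61.5,65,70,110,116.5,120):
    c=M@np.r_[S0+h/1000*N,1];print(h,((K[0,0]*c[0]/-c[2]+K[0,2]-280)*6).round(1),((K[1,1]*c[1]/c[2]+K[1,2]-140)*6).round(1))
for sx,sy in [(-15,-31),(-15,27),(15,27),(15,-31)]:
    c=M@np.r_[S0+sx/1000*X+sy/1000*Y,1];print(((K[0,0]*c[0]/-c[2]+K[0,2]-280)*6).round(1),((K[1,1]*c[1]/c[2]+K[1,2]-140)*6).round(1))
E
```

```text
50 299.9 347.4
55 300.8 333.9
61.5 301.9 316.3
65 302.5 306.8
70 303.4 293.2
110 310.4 183.4
116.5 311.5 165.4
120 312.1 155.7
207.7 467.1
363.4 476.3
367.0 494.6
206.5 485.1
```

Call:
play_rows --pt "57 0 0 -0.003 0" --pt "57 0 0 -0.004 0" --pt "57 0 0 -0.004 0"

```text
clock: 26.5
tool_pos: [0.4754, -0.0153, 0.2067]
orientation: [-170.1, -27.8, -5.5]
force: [0.9, 0.7, -0.1]
opening: 0.0473
```

```bash

python3 - <<'E'
from clamp import *
o=get_obs();print(o['force'],o['moment'],tip(o),spinang(o),o['joint_pos'])
d=snapshot('wrist');pickle.dump((o,d),open('w11.pkl','wb'));save('w11',d['frame'],s=1.4)
d=snapshot('scene');pickle.dump((o,d),open('s11.pkl','wb'));save('s11',d['frame'],(260,120,400,250),5)
E
```

```text
[ 0.86811996  0.7188827  -0.12318474] [-0.46083763  1.53913006  0.02579167] [ 1.44501207e-02 -3.37376936e-01 -4.71735400e+01] 17.413604759422675 [ 22.78299424  -6.15015143 -57.70776506  22.30151259 -10.07563581
  43.19158231]
```

View pics/w11.png

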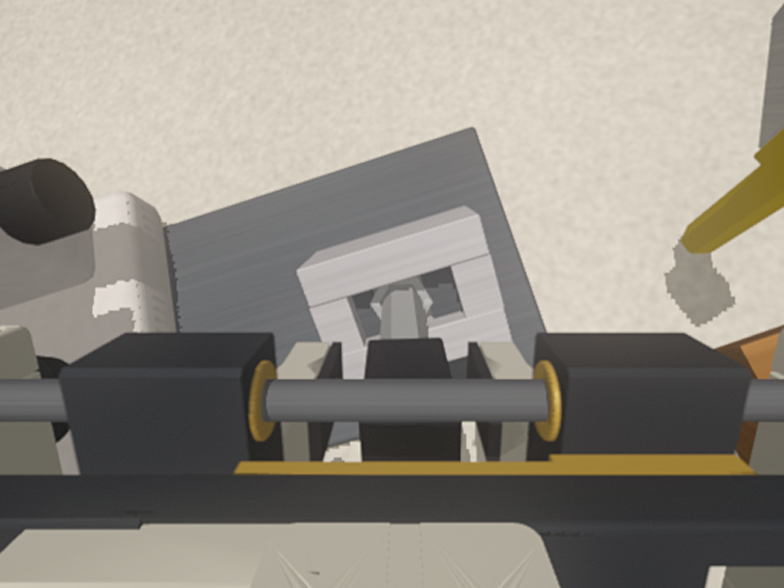

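View pics/s11.png

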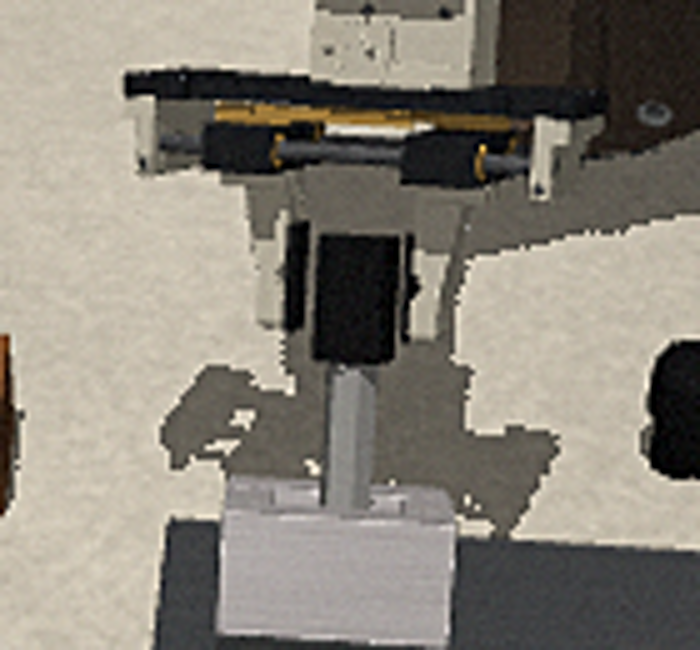

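Call:
play_rows --pt "57 0 0 -0.005 0" --pt "20 0 0 -0.005 0" --pt "20 0 0 -0.005 0" --pt "20 0 0 -0.005 0" --pt "20 0 0 -0.005 4" --pt "20 0 0 -0.005 10" --pt "20 0 0 -0.005 16" --pt "20 0 0 -0.005 22"

```text
clock: 27.4
tool_pos: [0.4738, -0.0156, 0.2118]
orientation: [-160.0, -22.0, -29.2]
force: [-0.8, -0.8, 1.3]
opening: 0.0299
```

```bash

python3 - <<'E'
from clamp import *
o=get_obs();print(o['force'],o['moment'],tip(o),spinang(o),o['joint_pos'])
E
```

```text
[-0.84346499 -0.78200718  1.25226115] [-0.80067474  1.70691121 -0.01926149] [  1.46416027  -0.17170316 -41.945869  ] 39.628313308845456 [ 23.24120517  -6.89073034 -57.00881267  20.76311675 -11.42445564
  22.18915189]
```

Call:
play_rows --pt "20 0 0 0 7" --pt "20 0 0 0 14" --pt "20 0 0 0 21" --pt "20 0 0 0 28" --pt "20 0 0 0 35" --pt "20 0 0 0 42" --pt "20 0 0 0 49" --pt "20 0 0 0 56" --pt "20 0 0 0 63" --pt "20 0 0 0 68"

```text
clock: 28.4
tool_pos: [0.473, -0.016, 0.2111]
orientation: [-151.9, 8.8, -91.1]
force: [-6.6, -0.2, 3.0]
opening: 0.0303
```

```bash

python3 - <<'E'
from clamp import *
o=get_obs();print(o['force'],o['moment'],tip(o),spinang(o),o['joint_pos'],o['opening'])
d=snapshot('scene');pickle.dump((o,d),open('s12.pkl','wb'));save('s12',d['frame'],(260,120,400,250),5)
E
```

```text
[-6.57762698 -0.19318092  3.02325482] [-0.04796226  3.32744525  0.58401525] [ 3.15473291e-02 -4.49633814e-01 -4.20408719e+01] 107.68070416668259 [ 23.24639502  -6.90385979 -57.07221095  20.73195565 -11.47382882
 -45.84092017] 0.030280475165329244
```

View pics/s12.png

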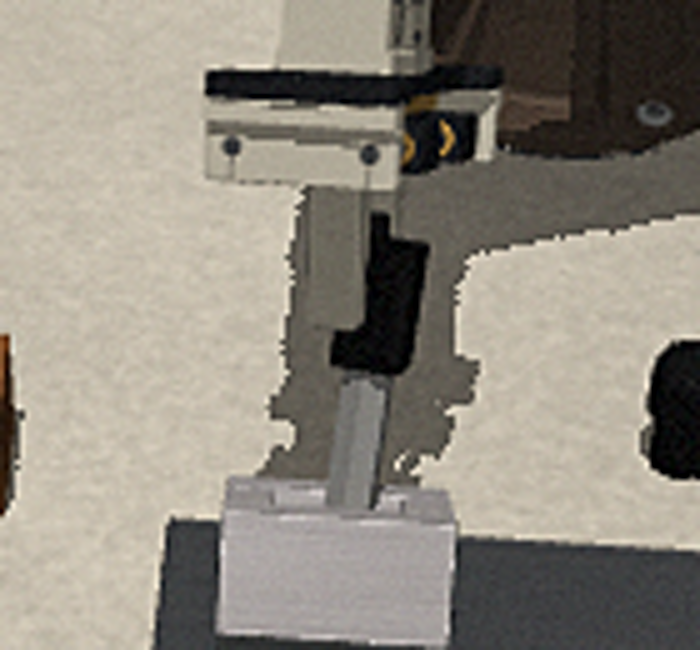

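```bash

python3 - <<'E'
from clamp import *
o=get_obs();print(o['force'],o['moment'])
d=snapshot('wrist');pickle.dump((o,d),open('w13.pkl','wb'));save('w13',d['frame'],s=1.4)
d=snapshot('scene');save('s13',d['frame'],(290,150,360,240),9)
d=snapshot('top');save('t13',d['frame'],(180,150,320,250),5)
E
```

```text
[-6.51608341 -0.40678926  3.93501693] [0.04874792 3.13903592 0.496103  ]
```

View pics/w13.png

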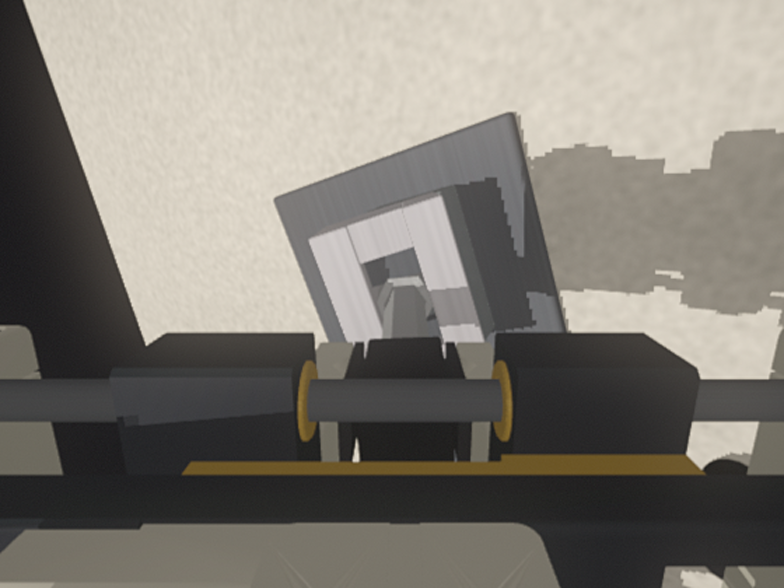

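View pics/s13.png

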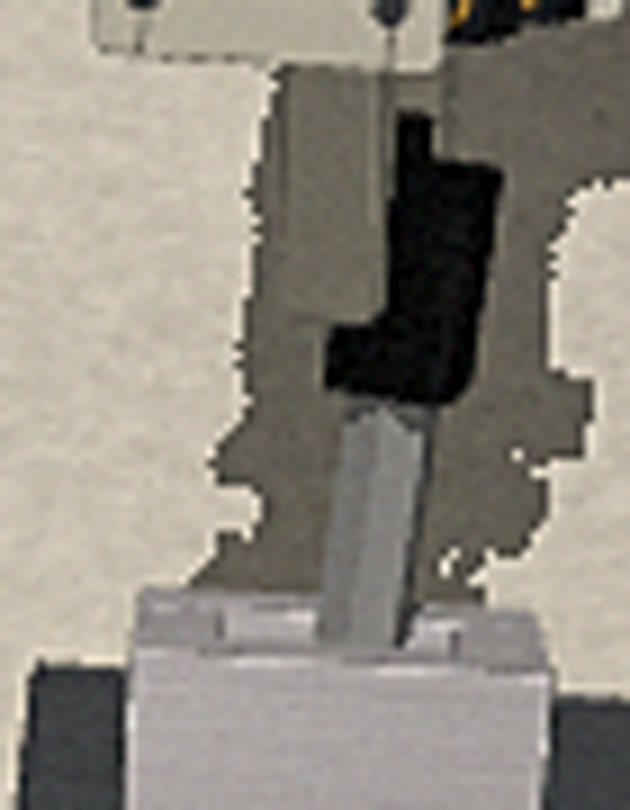

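Call:
play_rows --pt "80 0 0 0 0" --pt "80 0 0 0 0" --pt "80 0 0 0 0" --pt "80 0 0 0 -8" --pt "80 0 0 0 -16" --pt "80 0 0 0 -24" --pt "80 0 0 0 -32" --pt "80 0 0 0 -40" --pt "80 0 0 0 -48" --pt "80 0 0 0 -56"

```text
clock: 29.6
tool_pos: [0.4743, -0.0152, 0.2121]
orientation: [-156.1, -17.8, -40.4]
force: [0.4, 1.0, 0.6]
opening: 0.07
```

Call:
play_rows --pt "80 0 0 0 -8" --pt "80 0 0 0 -16" --pt "80 0 0 0 -24" --pt "80 0 0 0 -32" --pt "80 0 0 0 -34" --pt "80 0 0 0 -34"

```text
clock: 30.2
tool_pos: [0.4742, -0.0153, 0.2121]
orientation: [-170.1, -27.9, -5.4]
force: [-0.4, -0.4, -0.1]
opening: 0.0701
```

```bash

python3 - <<'E'
from clamp import *
o=get_obs();print(o['force'],o['moment'],tip(o),spinang(o),o['opening'])
d=snapshot('wrist');pickle.dump((o,d),open('w14.pkl','wb'));save('w14',d['frame'],s=1.4)
d=snapshot('scene');save('s14',d['frame'],(260,120,400,250),5)
E
```

```text
[-0.35977798 -0.44322955 -0.14927022] [-0.47328647  1.54371257 -0.02057848] [  2.18901028   0.09357182 -41.9023634 ] 17.365250153985478 0.07008300668050901
```

View pics/w14.png

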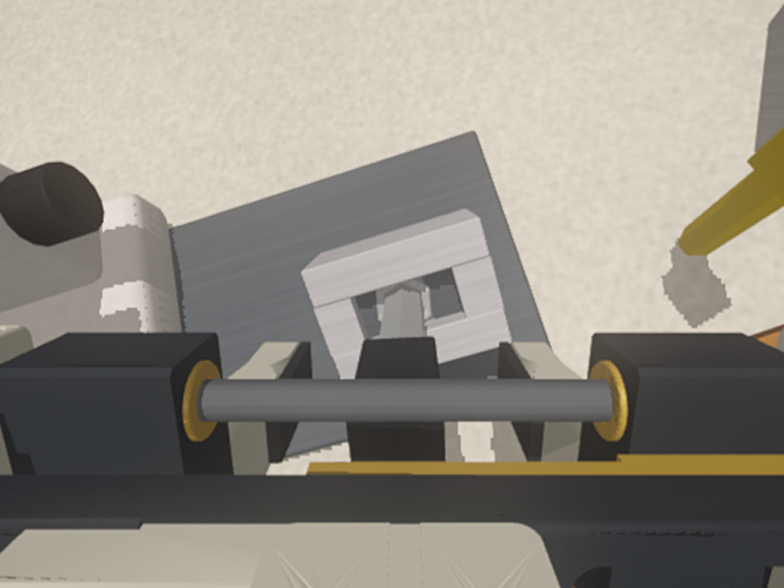

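View pics/s14.png

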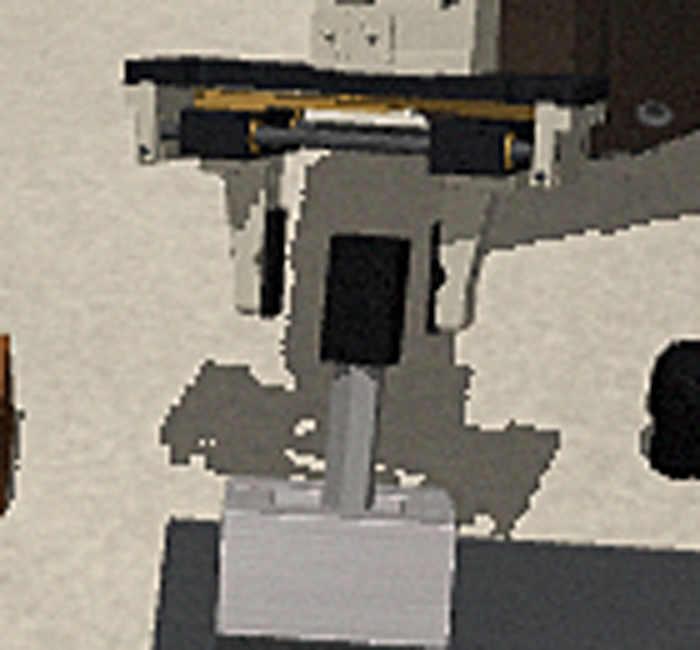

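Call:
play_rows --pt "20 0 0 0 0" --pt "20 0 0 0 0" --pt "20 0 0 0 0" --pt "20 0 0 0 0" --pt "20 0 0 0 7" --pt "20 0 0 0 14" --pt "20 0 0 0 21" --pt "20 0 0 0 28" --pt "20 0 0 0 35" --pt "20 0 0 0 42"

```text
clock: 31.3
tool_pos: [0.4737, -0.0156, 0.2117]
orientation: [-153.9, -14.1, -48.6]
force: [-1.6, -1.6, 0.6]
opening: 0.0315
```

```bash

python3 - <<'E'
from clamp import *
o=get_obs();T=tool(o);print(o['force'],o['moment'],o['moment']@T[:3,2],tip(o),spinang(o),o['opening'])
E
```

```text
[-1.62557925 -1.63308433  0.55460097] [-0.75924211  1.78272965 -0.00695754] -0.127138615599248 [  1.33649405  -0.18527302 -41.94628661] 59.684178364250656 0.03148942208337247
```

Call:
play_rows --pt "20 0 0 0 7" --pt "20 0 0 0 14" --pt "20 0 0 0 21" --pt "20 0 0 0 28" --pt "20 0 0 0 35" --pt "20 0 0 0 41"

```text
clock: 31.9
tool_pos: [0.4732, -0.0159, 0.2113]
orientation: [-151.1, 5.5, -84.9]
force: [-3.4, -0.8, 1.7]
opening: 0.0313
```

```bash

python3 - <<'E'
from clamp import *
o=get_obs();T=tool(o);print(o['force'],o['moment'],o['moment']@T[:3,2],tip(o),spinang(o),o['opening'])
E
```

```text
[-3.42946266 -0.84993432  1.74446097] [-0.66390105  2.53204885  0.15776798] -0.13092634843992831 [  0.42219008  -0.43200374 -42.00103246] 100.69210180713044 0.031326287309255504
```

Call:
play_rows --pt "20 0 0 0 3" --pt "20 0 0 0 6" --pt "20 0 0 0 8"

```text
clock: 32.2
tool_pos: [0.4731, -0.016, 0.2113]
orientation: [-152.0, 9.2, -91.8]
force: [-4.3, -0.2, 1.4]
opening: 0.0313
```

```bash

python3 - <<'E'
from clamp import *
o=get_obs();T=tool(o);print(o['force'],o['moment'],o['moment']@T[:3,2],tip(o),spinang(o),o['opening'])
E
```

```text
[-4.28278424 -0.21835514  1.40144905] [-0.50192909  2.69115064  0.22891563] -0.09604686412056535 [  0.31556663  -0.43427388 -41.9919933 ] 108.53179267065559 0.0313172029836485
```

Call:
play_rows --pt "20 0 0 0 3" --pt "20 0 0 0 6"

```text
clock: 32.4
tool_pos: [0.473, -0.016, 0.2112]
orientation: [-153.0, 12.0, -97.3]
force: [-4.0, -0.9, 2.1]
opening: 0.0313
```

```bash

python3 - <<'E'
from clamp import *
o=get_obs();T=tool(o);print(o['force'],o['moment'],o['moment']@T[:3,2],tip(o),spinang(o),o['opening'])
E
```

```text
[-4.0257005  -0.8592436   2.13034343] [-0.44065387  2.80438777  0.28818879] -0.10454386301137705 [  0.15011154  -0.46575563 -42.00780225] 114.53289728483905 0.03128155708700207
```

Call:
play_rows --pt "20 0 0 0 3" --pt "20 0 0 0 6" --pt "20 0 0 0 9"

```text
clock: 32.7
tool_pos: [0.4729, -0.0161, 0.2111]
orientation: [-155.1, 15.9, -105.6]
force: [-6.4, 0.0, 2.3]
opening: 0.0317
```

```bash

python3 - <<'E'
from clamp import *
o=get_obs();T=tool(o);print(o['force'],o['moment'],o['moment']@T[:3,2],tip(o),spinang(o),o['opening'])
d=snapshot('wrist');pickle.dump((o,d),open('w15.pkl','wb'));save('w15',d['frame'],s=1.4)
E
```

```text
[-6.38348757  0.02910575  2.34667118] [-0.37405398  3.22822568  0.6476439 ] -0.3331209935999336 [ -0.17353489  -0.49115889 -42.03629687] 123.52188310785714 0.031727931348286616
```

View pics/w15.png

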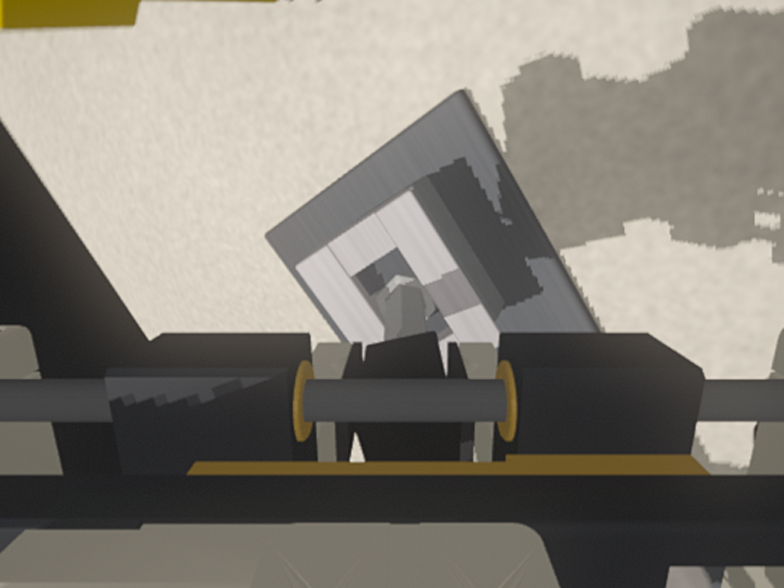

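Call:
play_rows --pt "20 0 0 0 3" --pt "20 0 0 0 5"

```text
clock: 32.95
tool_pos: [0.4725, -0.0162, 0.2108]
orientation: [-156.5, 17.9, -110.3]
force: [-7.5, -1.2, 2.9]
opening: 0.0319
```

```bash

python3 - <<'E'
from clamp import *
o=get_obs();T=tool(o);print(o['force'],o['moment'],o['moment']@T[:3,2],tip(o),spinang(o),o['opening'])
E
```

```text
[-7.52771068 -1.23362185  2.85564374] [-0.70380567  3.48384917  0.97025441] -0.7396376233959161 [ -0.73144064  -0.64642319 -42.06259865] 128.4675500339008 0.0318540866558316
```

Call:
play_rows --pt "20 0 0 0 -4" --pt "80 0 0 0 -4" --pt "80 0 0 0 -4" --pt "80 0 0 0 -4" --pt "80 0 0 0 -4" --pt "80 0 0 -0.01 -4" --pt "80 0 0 -0.03 -4" --pt "80 0 0 -0.06 -4" --pt "80 0 0 -0.1 -4" --pt "80 0 0 -0.14 -4"

```text
clock: 33.95
tool_pos: [0.4067, -0.0335, 0.335]
orientation: [-155.2, 16.4, -106.4]
force: [1.2, 1.5, 0.6]
opening: 0.0706
```

```bash

python3 - <<'E'
from clamp import *
o=get_obs();print(o['force'],o['moment'],o['tool_pos'],o['opening'],o['joint_pos'])
d=snapshot('wrist');pickle.dump((o,d),open('w16.pkl','wb'));save('w16',d['frame'],s=1.4)
d=snapshot('scene');pickle.dump((o,d),open('s16.pkl','wb'));save('s16',d['frame'],s=1.4);save('s16c',d['frame'],(280,140,380,250),6)
E
```

```text
[1.18487836 1.50586231 0.61597943] [-0.23359942  1.22180708  0.05795769] [ 0.40668558 -0.03345642  0.3350366 ] 0.07056339344127394 [ 28.74484072 -24.850146   -46.30886317  10.33574723 -40.25701515
 -54.98217037]
```

View pics/w16.png

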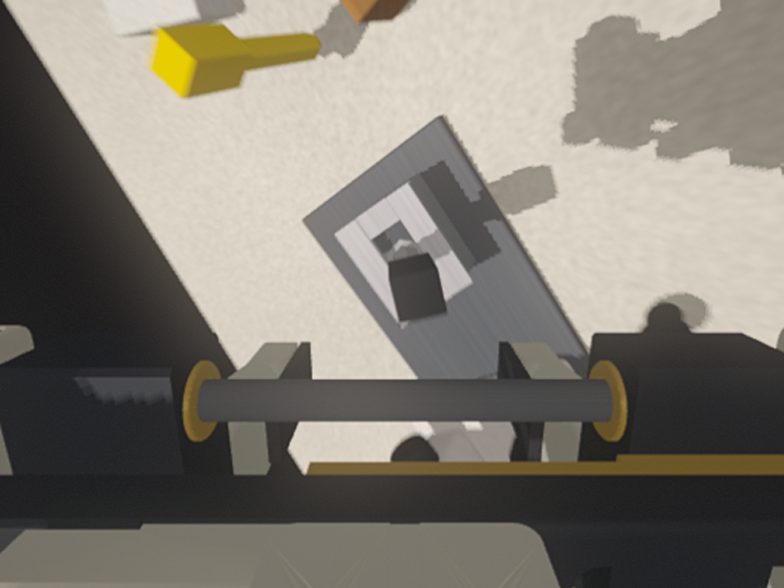

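View pics/s16c.png

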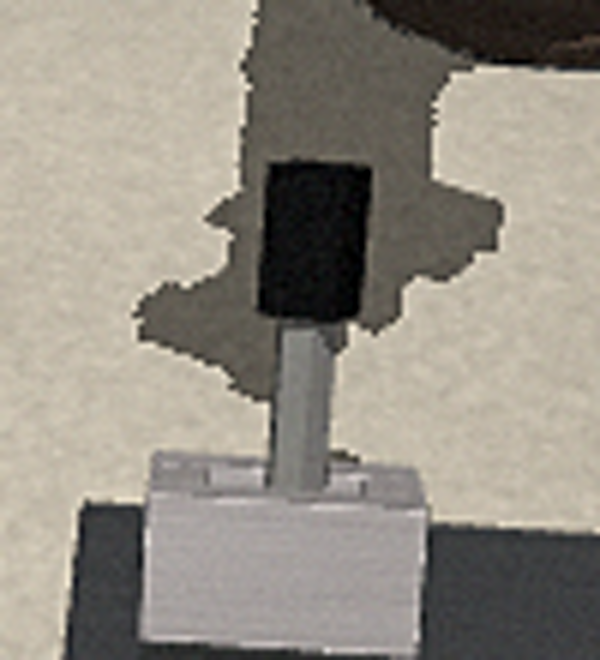

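View pics/s16.png

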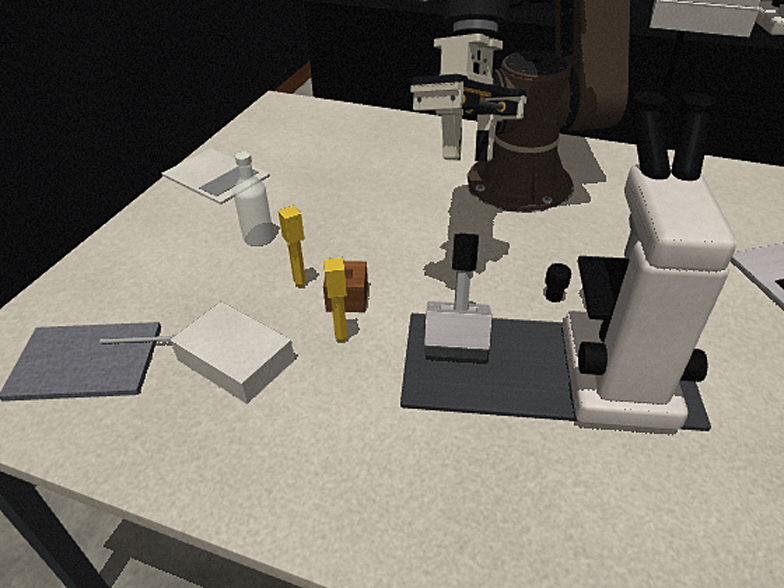

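```bash

python3 - <<'E'
from clamp import *
o,d=pickle.load(open('w16.pkl','rb'))
k,n,c,I=plane(o,d,235,340,130,240);print(k,n,c)
print(np.ptp(I,axis=0))
for u,v in [(415,300),(405,300),(425,305),(435,300),(410,290),(405,315)]:
    p=world(d,u/1.4,v/1.4,T=tool(o));print(u,v,p.round(4),((p-c)@N*1000).round(1))
save('w16c',np.clip(d['frame']*2.0,0,255).astype('uint8'),(230,120,350,250),5)
z=d['z_map'];
cv=(np.clip((z[120:250,230:350]-.15)/.25,0,1)*255).astype('uint8');save('w16z',cv[...,None].repeat(3,2),s=5)
E
```

```text
3024 [-0.4845132  -0.12413369  0.86593174] [ 0.54136344 -0.0105599   0.08372534]
[0.08512565 0.11075193 0.03993233]
415 300 [ 0.4831 -0.0059  0.1845] 115.0
405 300 [ 0.4876 -0.0085  0.1878] 116.0
425 305 [ 0.4779 -0.0014  0.1845] 116.9
435 300 [ 0.4726 -0.0016  0.1802] 115.8
410 290 [ 0.4834 -0.0131  0.1848] 115.9
405 315 [ 0.4892 -0.0005  0.1919] 117.7
```

View pics/w16c.png

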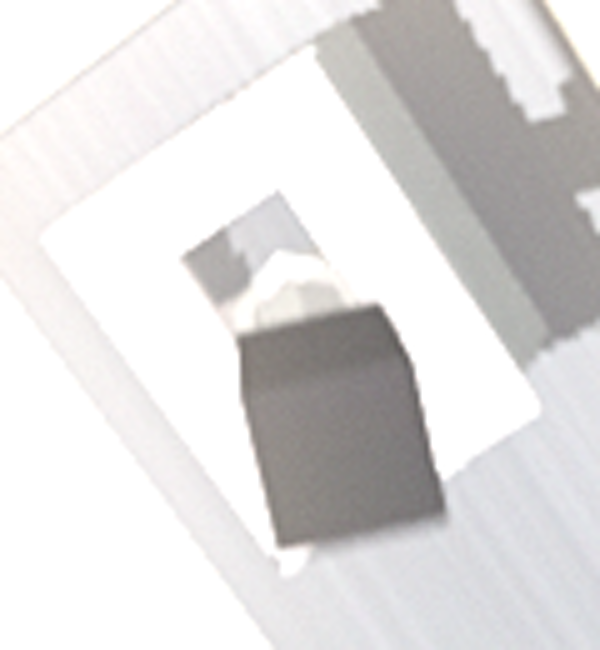

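View pics/w16z.png

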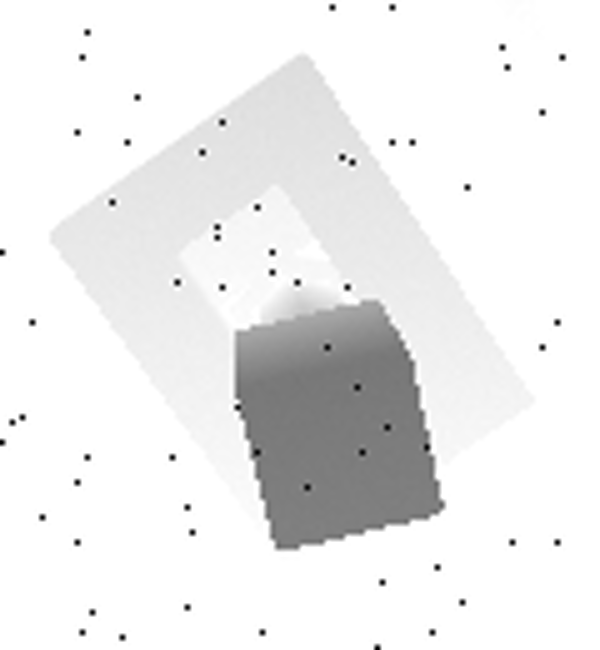

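```bash

python3 - <<'E'
from clamp import *
o,d=pickle.load(open('w16.pkl','rb'))
k,n,c,I=plane(o,d,235,340,130,240)
P=np.array([world(d,u,v,T=tool(o)) for u in range(290,312) for v in range(203,222) if d['z_map'][v,u]>0])
h=(P-c)@n*1000;print(np.median(h),h.std(),len(h))
m=P.mean(0);nn=np.linalg.svd(P-m)[2][2];nn*=np.sign(nn[2]);print(nn,np.degrees(np.arccos(nn@n)), 'lean x,y',nn@X*57.3,nn@Y*57.3)
# face plane residual locally
print(((I-c)@n*1000).std())
E
```

```text
115.88139516711155 0.7172246270527485 415
[-0.50794248 -0.11902478  0.85312809] 1.5575716899331393 lean x,y -1.4415318437659788 0.580128464777026
0.747525696554673
```

```bash
python3 -c "
from plant import close_job
print(close_job())"
```

```text
the job is handed in; nothing more can be done
None
```

The key is standing in the screw, the screw is tightened to its stop, and the gripper has let go. The job was handed in at about 34 s of the 64 s allowed.

**What I did**
- The moves offer no tilt, so I pushed the arm past its reach until the tool leaned 30° to match the screw's axis.
- I found the socket and its angle in the wrist camera, seated the key, and turned the screw in two holds of about 90° and 110°. I let go, turned the hand back and took a fresh hold in between.

**Last checks**
- **Key depth:** the wrist depth image puts the key's top 115.9 mm above the clamp face. That is about 49 mm deep, with roughly 0.5 mm uncertainty, so fully home. The key leans about 1.5°, within the socket's play.
- **Tightness:** the turning torque rose from about 0.1 to 0.74 N m at the end. The key's angle, about 200°, agrees with the stop at 195° plus the socket's play.
- **Surroundings:** in the last scene picture the bottle, carton and eyepiece look where they started. The wrist force was near zero with the gripper about 12 cm clear.

**What did not go cleanly**
- The third joint was driven onto its range ends. It read up to 0.03° past the limit on one approach, with a 74 N wrist-force reading that then faded.
- The key swung about 7° in the grip before insertion, and I straightened it using the socket.
- I raised the hand about 4 mm while opening it after the key went home. One picture then suggested the key had lifted, though the final depth measurement shows it home. I did not measure the depth again before turning.

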